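Shut down the router table after a batch

ROBOT

A 6-joint arm with a two-finger parallel gripper is mounted at the origin on the work surface. World frame = base frame: x ahead of the robot, y to its left, z up, the work surface at z = 0. Lengths are in mm, angles in degrees, forces in N, time in s.
With the tool pointing down it reaches from about 225 to 725 mm from the base axis. Payload 3.1 kg.
Tool frame: the origin (TCP) lies on the centre line of the jaws, within the pads' length; the fingertips stand env.tcp_to_tips ahead of it and the grasp point (between the pads) lies 11 mm behind it (env.tcp_to_tips is the distance from the TCP to the fingertips, in mm); z points along the fingers, y is the line along which they close (so a half turn about z gives the same grasp; the last joint's range is limited). The gripper opens to 85 mm and grips with 20 to 120 N. Pads are 22 mm wide; open, the fingers measure 114 mm over their backs; the gripper's body (76 mm by 85 mm) begins 54 mm behind the grasp point. The pads swing forward as they close: fully open they stand 13 mm farther back than shut.
Start: joints at [-78.885, 2.75, 5.684, 92.934, 0, 82.678], TCP at [166.029, -498.048, 239.312] pointing down, gripper open.
Joint ranges: [-166.93, 166.93], [-56.73, 111.36], [-69.38, 81.34], [-121.58, 131.49], [-85.45, 84.26], [-180, 180]. Speed limits (degrees/s): [159.86, 159.86, 180, 180, 180, 180].

INTERFACE

Orientations are given as [roll, pitch, yaw] about the fixed x, y, z axes, in that order (R = Rz(yaw) Ry(pitch) Rx(roll)).
In Python, from rig import sensors, cams, order, finder, env gives the robot as it stands.
- The arm moves only by the tool servo_tool, never from a script. Its argument "motion" is a list of rows, each a list of 3 entries, a list of its own where there are three numbers: the shift along the tool's x, y, z as a fraction of full scale, then the turn, a rotation vector about the tool's x, y, z as a fraction of full scale, then the closure, from 0 (fully open) to 1 (shut). A call has 1 to 12 rows; each row shifts and turns the commanded pose from where the row before left it, along the tool's axes as they then stand; what a row does not reach is not made up. Full scale, the value 1, is 30 mm for a shift and 0.1 rad for a turn. A row lasts 1/12 s, in which the tool goes at most 41.7 mm and 7.16 degrees, less where a joint would pass 70% of its speed; a pose out of reach is approached as far as the arm can. A call with a number of a shift or a turn outside -1 to 1 is refused whole. A call with a gripper value outside its range is refused whole. The fingers move at their own pace and stop on an object; "force" is the grip in N (left out, the last holds). Time passes only in rows, so rows that do not move let the fingers close. It gives the time, the measured TCP pose, the force, the opening and the grip force at its end, in the units of the state.
- sensors.get_obs(): the state, without advancing time (a new reading comes with each control period).
- cams.snapshot(name): name is "side" or "top" or "wrist"; returns a dict with "pixels" (400x640x3 uint8, red, green, blue), "depth" (400x640 float32, mm along the optical axis (not along the pixel's ray), 0 where there is no reading), "vfov" (degrees; the focal length in pixels is half the picture's height over the tangent of half this angle, whatever the lens; pixels are square), "cx", "cy" (the principal point, pixels), "k1" (the pictures are not rectified: a ray, as slopes to the right and down, at radius r is drawn at 1 + k1 r^2 times it, then the intrinsics apply), "view" (4x4, takes a point from world to camera coordinates); the wrist camera has in their place "T_tool_cam" (4x4, takes a point from camera to tool coordinates, whose origin is the TCP and whose axes are the flange's). Camera axes: x right, y down, z forward; pixel columns grow to the right and rows downward; lengths in mm; the calibration is good to about 2 mm. A picture is of the moment at which its call begins: read the wrist's pose just before it.
- order.hand_in(): hands the job in; it is judged then, once.
Trained networks look in the newest picture that a camera, given by its name, has taken for a name from the list of things; names that differ only in an ending like _2 or _b are one class to them, and where a whole thing is asked for, a point or a joint stands for the part that bears it (a point fixed in the world has none). Each returns a list of dicts, best first, with "p" (0 to 1); they miss things now and then, are a little off and sometimes report something else, mostly with a low value. They report only what shows in the picture. A call takes as long as a camera call. They do not tell look-alikes from the thing itself.
- finder.outline_of(camera, name): "mask" (400x640 bool, what is visible of it) and "rect" ([left, top, width, height] in pixels, round what is visible of it).
The state is a dict: "t": time; "joint_positions": joint angles; "joint_vel": joint speeds; "tau": joint torques, N m; "tool_pos": TCP position; "ee_rot": TCP orientation; "force": force on the tool from outside, world axes, zero at the start; "moment": the same for the moment, N m; "opening": finger opening in mm; "grip_force": force on a finger pad.
Only numpy, scipy, OpenCV 4.12 (cv2) and the standard library are available. Lean on these libraries where they do the work, as an engineer would, in place of code of your own. Each camera call takes 0.05 s, during which the arm holds its last target. There are 200 camera calls.

TASK

The batch of drawer fronts is routed: shut the router table down. On the button station press the red button (router stop), then the blue one (dust extractor off), one at a time and each fully down, leaving the green start button alone; only then take the crank from its wooden holder block, fit it fully down onto the square lift shaft in the table plate, turn it clockwise (seen from above) until the red cutter is wholly below the table surface, lift the crank off and put it back, fully down and upright, in its holder. Also pile all the drawer fronts that are there, however many, flat and good face up in one square, flush-sided pile across the middle of the two wooden bearers; do not touch the cutter with the robot, and do not shift the paint tin, the carton or the hand plane.

Things in the scene. Friction and masses are not known exactly. Their poses are not given: they have to be found in the camera images.
- stop (a joint): red button (router stop) of the grey push-button station: 24 mm across, pressed straight down from above; 0 = out, 0.006 m = fully down; counts as pressed beyond 0.004 m; takes about 5 N fully down, springs back
- stop_top (a point): centre of the red button's top face, about 62 mm above the bench. The station is a box 135 x 64 x 40 mm standing on the bench with a yellow face; its three buttons stand in a row along its length, 42 mm apart: red, blue, green
- extractor (a joint): blue button (dust extractor off), the middle one of the three; same size, travel and force as the red one
- extractor_top (a point): centre of the blue button's top face
- start (a joint): green button (start), not to be pressed; same travel
- start_top (a point): centre of the green button's top face
- cutter (a joint): height of the flat top of the red cutter (32 mm across) above the table surface, m: positive = standing out of the table, negative = below it; starts 0.005 to 0.010. Driven only by the lift shaft: one turn of the crank clockwise seen from above lowers it 4 mm; it can go down to -0.028 (end stop of the shaft), and stays where it is left
- table_surface (a point): point on the axis of the cutter bore, at the level of the router table's top surface, 45 mm above the bench; x (away from the robot) runs at right angles to the fence. The table is a grey slab 420 x 500 x 45 mm with an aluminium plate; a plywood fence 55 mm high stands along its far side, its front face 17 mm beyond this point
- lift_seat (a point): centre of the floor of the round well (57 mm across, 25 mm deep below the table surface) in the aluminium plate, where the foot of the crank comes to rest when it is fully down on the shaft
- shaft_top (a point): centre of the top of the square lift shaft, 22 mm above the well's floor and 3 mm below the table surface; turns with the shaft: its x and y are square to the shaft's flats. The shaft is 16 mm square, its uppermost 6 mm tapering to 9 mm; it turns about the vertical with light friction (0.12 N m)
- crank_foot (a point): the steel crank (0.45 kg, balanced about its hub): centre of the underside of its hub, where a square bore 18 mm wide and 26 mm deep opens downward to go over the shaft (it fits in any of four quarter turns, within about 7 degrees). The hub is an upright square post 30 x 30 mm and 85 mm tall; x points along the arm to the knob, z up along the hub. The bore's sides are parallel to x and y
- crank_hub (a point): the axis of the crank's hub 60 mm above its foot, a place to grip it across its two free flat faces (along the crank's y, 30 mm). The arm, a bar 18 mm wide, leaves the hub along x between 66 and 80 mm above the foot: to the knob on +x and to a round counterweight (32 mm across, centred 55 mm out, its top 88 mm above the foot) on -x
- crank_knob (a point): centre of the crank's red knob: an upright cylinder 28 mm across and 52 mm tall (84 to 136 mm above the foot) that spins freely on the arm's end, 75 mm from the hub's axis; this point is 110 mm above the foot, axes as the crank's
- holder_seat (a point): the crank's holder, a wooden block 76 x 76 x 40 mm with a square hole 36 mm wide and 25 mm deep in its top: point at the centre of the hole's floor, 15 mm above the bench, where the crank's foot rests; x and y square to the hole's sides
- bearers_mid (a point): two pine bearers (each 24 x 160 mm, 22 mm high, lying along this point's y, centred 42 mm either side of it along x), fixed to the bench: point midway between them at the height of their tops. The pile lies across both, its length along this x
- front1_c (a point): a small drawer front, a flat board 130 x 50 x 18 mm (85 g) of chipboard with a brown veneered good face up and a routed step round that face; point at its centre (9 mm above its underside), x along its 130 mm length, y across its 50 mm width, z up; absent in some runs
- front2_c (a point): a small drawer front, a flat board 130 x 50 x 18 mm (85 g) of chipboard with a brown veneered good face up and a routed step round that face; point at its centre (9 mm above its underside), x along its 130 mm length, y across its 50 mm width, z up; absent in some runs
- front3_c (a point): a small drawer front, a flat board 130 x 50 x 18 mm (85 g) of chipboard with a brown veneered good face up and a routed step round that face; point at its centre (9 mm above its underside), x along its 130 mm length, y across its 50 mm width, z up; absent in some runs
- front4_c (a point): a small drawer front, a flat board 130 x 50 x 18 mm (85 g) of chipboard with a brown veneered good face up and a routed step round that face; point at its centre (9 mm above its underside), x along its 130 mm length, y across its 50 mm width, z up; absent in some runs
- tin: white paint tin with a red lid, 90 mm across, 130 mm tall; origin at the centre of its underside; a bystander, not to be disturbed
- cartons: green carton of joining biscuits, 60 x 95 x 45 mm; origin at the centre of its underside; a bystander, not to be disturbed
- plane: wooden hand plane, 55 x 220 mm, about 90 mm high; origin at the centre of its underside; a bystander, not to be disturbed
Things that resemble listed ones, but are neither listed nor needed, are in the scene too. What is shaped like the part that bears front2_c but yellow is not meant. Of the things shaped like the part that bears bearers_mid, the wooden one is meant.

How it is judged (in metres and radians):
On the way, in this order (a step that is already met when the one before it is completed fails the run):
1. the red router stop button is pressed fully (value of joint stop above 0.004 m), for 0.05 s.
2. then the blue dust extractor button is pressed fully, with the red one released (value of joint extractor above 0.004 m and value of joint stop below 0.002 m), for 0.05 s.
3. then the crank is fully down on the lift shaft (z of crank_foot in the frame of lift_seat below 0.006 m and horizontal distance between crank_foot and lift_seat below 0.005 m and angle between crank_foot's own z axis and vertical below 0.12 rad), for 0.2 s.
4. with the crank on the shaft, the cutter is wound down wholly below the table surface (all of step 3 and value of joint cutter below -0.001 m), for 0.2 s.
5. the crank is lifted off the shaft (z of crank_foot in the frame of lift_seat above 0.03 m), for 0.1 s.
At the end, for the whole second after the job is handed in: Cutter top at least 1 mm below the table; crank upright in its holder (8 mm sideways, 6 mm in height); all fronts present flat, good face up, in one pile: centres within 8 mm and 0.10 rad of one another, within 18 mm and 0.14 rad of the bearers' middle (value of joint cutter below -0.001 m and horizontal distance between crank_foot and holder_seat below 0.008 m and z of crank_foot in the frame of holder_seat below 0.006 m and angle between crank_foot's own z axis and vertical below 0.15 rad and horizontal distance between each of front1_c, front2_c, front3_c, front4_c and bearers_mid below 0.018 m and angle between the x axis of each of front1_c, front2_c, front3_c, front4_c and the x axis of bearers_mid, either way round below 0.14 rad and angle between each of front1_c, front2_c, front3_c, front4_c's own z axis and vertical below 0.06 rad and height (world z) of each of front1_c, front2_c, front3_c, front4_c below 0.11 m and horizontal distance between front1_c and front2_c below 0.008 m and angle between the x axis of front1_c and the x axis of front2_c, either way round below 0.1 rad and horizontal distance between each of front1_c, front2_c and front3_c below 0.008 m and angle between the x axis of each of front1_c, front2_c and the x axis of front3_c, either way round below 0.1 rad and horizontal distance between each of front1_c, front2_c, front3_c and front4_c below 0.008 m and angle between the x axis of each of front1_c, front2_c, front3_c and the x axis of front4_c, either way round below 0.1 rad); the robot touches nothing.
It fails at once if the green start button is pressed (value of joint start above 0.003 m).
It fails at once if red and blue buttons are down together (value of joint each of stop, extractor above 0.003 m).
It fails at once if the robot touches the cutter (contact force between any of the fingers, the arm and cutter above 1 N).
It fails at once if a bystander (tin, carton, plane) is shifted more than 30 mm (distance of any of tin, cartons, plane from where it was at the start of the episode above 0.03 m).
Of front1, front2, front3, front4 only 2 to 4 are there at a start; the rules pass over those that are not, and their reading is None.
At some moment in a run one of front1, front2, front3, front4 may be knocked a few centimetres aside while the robot is not near it.
It also fails if it takes over 210 s, if anything falls off the work surface, if the arm or the gripper's body presses on something with over 40 N, if the wrist force passes 120 N, or if a joint passes its speed limit or range.

## Working session

There is one attempt and no reset: what is moved stays moved. The work goes in short steps, Python scripts to look and compute and a tool call to move; the robot and the scene stay as the last step left them, time stands still between calls to the robot, and variables do not carry over. Pictures are saved under pics/ and viewed, at most 14 in all, crops included, and the job is handed in when it is done.

Besides the shell and the picture viewer there is one more tool, called after ">>>" in YAML: its name, and indented under it one key for each argument. servo_tool: Moves the arm, as the interface text tells. Shift numbers are shares of 30 mm and turn numbers shares of 0.1 rad, none past 1 either way. Its arguments: {"type":"object","properties":{"motion":{"type":"array","items":{"type":"array"}},"force":{"type":"number"}},"required":["motion"]}

```bash
ls; mkdir -p pics
cat > h.py <<'E'
import numpy as np, cv2
from rig import sensors, cams, order, finder, env
from scipy.spatial.transform import Rotation as R
def tool():
    o=sensors.get_obs(); T=np.eye(4); T[:3,:3]=R.from_euler('xyz',o['ee_rot'],degrees=True).as_matrix(); T[:3,3]=o['tool_pos']; return T
def snap(n):
    T=tool(); s=cams.snapshot(n)
    s['c2w']=T@np.array(s['T_tool_cam']) if n=='wrist' else np.linalg.inv(s['view'])
    s['f']=200/np.tan(np.radians(s['vfov'])/2); return s
def cloud(s):
    f=s['f'];K=np.array([[f,0,s['cx']],[0,f,s['cy']],[0,0,1.]])
    u,v=np.meshgrid(np.arange(640.),np.arange(400.))
    d=cv2.undistortPoints(np.stack([u,v],-1).reshape(-1,1,2),K,np.array([s['k1'],0,0,0.])).reshape(400,640,2)
    z=s['depth'][...,None].astype(float)
    P=np.concatenate([d*z,z],-1)@s['c2w'][:3,:3].T+s['c2w'][:3,3]
    P[s['depth']==0]=np.nan; return P
def save(s,n): cv2.imwrite('pics/'+n,s['pixels'][...,::-1])
def rect(xy):
    c,(w,h),a=cv2.minAreaRect(np.float32(xy)); 
    return np.round(c,1),np.round((w,h),1),round(a,1)
E
python3 - <<'E'
from h import *
print(sensors.get_obs(), env.tcp_to_tips)
for n in('top','side'):
    s=snap(n); save(s,n+'0.png'); P=cloud(s); np.savez('/tmp/'+n,P=P,px=s['pixels']); print(n,s['f'],s['c2w'].round(2).tolist(),s['k1'])
    for k in['stop','extractor','start','cutter','crank_foot','shaft_top','front1_c','bearers_mid','holder_seat','tin','cartons','plane']:
        for r in finder.outline_of(n,k):
            m=r['mask']; q=P[m]; q=q[~np.isnan(q[:,0])]
            if len(q)==0: continue
            top=q[q[:,2]>np.percentile(q[:,2],90)-6]
            print(n,k,round(r['p'],2),[round(x) for x in r['rect']],np.median(q,0).round(),'top',np.percentile(q[:,2],90).round(),*rect(top[:,:2]))
E
```

```text
pics
{'t': 0.0, 'joint_positions': array([-7.88845916e+01,  2.79259156e+00,  5.58854159e+00,  9.29350224e+01,
       -7.17328783e-04,  8.26794012e+01]), 'joint_vel': array([ 0.02201355, -0.00465254,  0.08882409, -0.04066124,  0.01339966,
       -0.02293601]), 'tau': array([ 2.23880934e-04, -3.38788140e+01,  3.20011568e+01,  2.04833492e-02,
       -1.35375171e-04, -5.73345488e-06]), 'tool_pos': array([ 165.90773983, -497.43949768,  238.09303431]), 'ee_rot': array([-1.79861970e+02, -1.70092733e-02,  1.84359876e+01]), 'force': array([-0.37980607, -0.33053685, -0.49200017]), 'moment': array([ 0.03526151,  0.01393206, -0.0555883 ]), 'grip_force': 0.0, 'opening': 85.25258244602664} 8.0
top 490.91084925994465 [[-0.02, -0.99, 0.13, 292.37], [-1.0, 0.03, 0.02, -88.02], [-0.02, -0.13, -0.99, 1509.09], [0.0, 0.0, 0.0, 1.0]] 0.01930121187624644
top stop 0.57 [243, 172, 6, 7] [559. 174.  61.] top 65.0 [558.  172.8] [19.  17.1] 41.9
top extractor 0.61 [241, 158, 6, 10] [601. 175.  61.] top 66.0 [599.6 174.2] [19.3 21.6] 48.4
top start 0.66 [210, 200, 57, 26] [448. 176.  98.] top 146.0 [467.3 242.9
[... 2174 characters left out ...]
 [128.5  49. ] 87.5
side bearers_mid 0.98 [276, 306, 59, 64] [490. 408.  21.] top 25.0 [472.  402.3] [163.4 110.8] 80.6
side bearers_mid 0.78 [355, 314, 52, 62] [301. 415.  22.] top 25.0 [279.4 405.6] [110.  161.6] 6.0
side holder_seat 0.71 [310, 260, 34, 28] [428. 202.  30.] top 42.0 [441.9 196.4] [127.2  64.5] 41.2
side tin 0.43 [294, 124, 53, 25] [ 532. -524.   48.] top 76.0 [ 564.  -544.4] [ 32.5 139. ] 83.8
side tin 0.32 [307, 260, 34, 31] [429. 201.  33.] top 42.0 [441.9 196.4] [127.2  64.5] 41.2
side cartons 0.66 [220, 250, 20, 30] [726. 195.  43.] top 47.0 [730.6 180.8] [ 58. 102.] 10.4
side plane 0.92 [293, 123, 54, 28] [ 528. -526.   46.] top 76.0 [ 562.9 -544.3] [ 34.2 141. ] 85.1
```

```bash
ls pics
```

```text
side0.png
top0.png
```

View pics/top0.png

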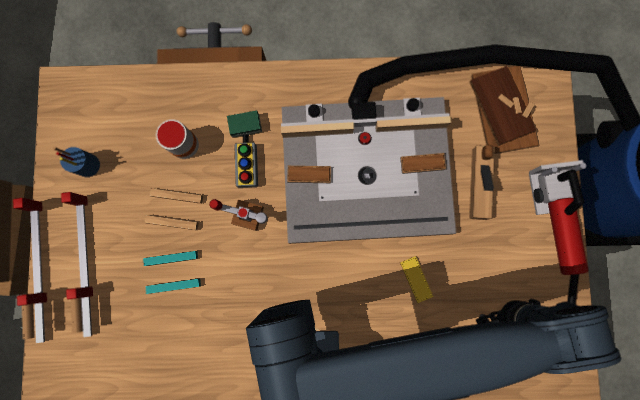

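View pics/side0.png

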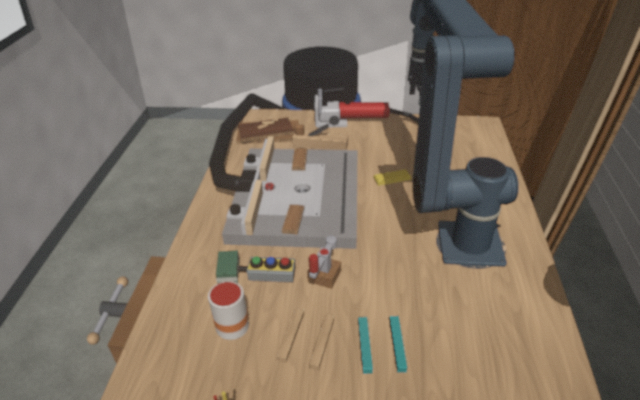

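Candidates, by top-image pixel:
- **Fronts:** brown boards at (309,174) and (423,163) are meant. The yellow board at (416,280) and the scrap pile at (505,105) are not.
- **Bearers:** the wooden pair at (174,208) is meant, not the teal pair at (173,272).
- **Buttons:** red (245,178), blue (245,163), green (244,149).
- **Crank:** in its block at (243,213). The clamps and tin are the only other red things.

Part of the bench is hidden by the arm, so I'll move it and look again closer.

>>> servo_tool:
  motion:
    - [[0,0,-0.3],[0,0,-0.96],0]
    - [[0,0,-0.3],[0,0,-0.96],0]
    - [[0,0,-0.3],[0,0,-0.96],0]
    - [[0,0,-0.3],[0,0,-0.96],0]
    - [[0,0,-0.3],[0,0,-0.96],0]
    - [[0,0,-0.3],[0,0,-0.96],0]
    - [[0,0,-0.3],[0,0,-0.96],0]
    - [[0,0,-0.3],[0,0,-0.96],0]
    - [[0,0,-0.3],[0,0,-0.96],0]
    - [[0,0,-0.3],[0,0,-0.96],0]
    - [[0,0,-0.3],[0,0,-0.96],0]
    - [[0,0,-0.3],[0,0,-0.96],0]

```text
t: 2.3
tool_pos: [166.0, -498.0, 347.8]
ee_rot: [180.0, 0.0, 84.7]
force: [0.5, 0.4, -0.3]
opening: 85.1
grip_force: 0.0
```

>>> servo_tool:
  motion:
    - [[0,0,0],[0,0,-0.96],0]
    - [[0.85,0.73,0],[0,0,0],0]
    - [[0.85,0.73,0],[0,0,0],0]
    - [[0.85,0.73,0],[0,0,0],0]
    - [[0.85,0.73,0],[0,0,0],0]
    - [[0.85,0.73,0],[0,0,0],0]
    - [[0.85,0.73,0],[0,0,0],0]
    - [[0.85,0.73,0],[0,0,0],0]
    - [[0.85,0.73,0],[0,0,0],0]
    - [[0.85,0.73,0],[0,0,0],0]
    - [[0.85,0.73,0],[0,0,0],0]
    - [[0.85,0.73,0],[0,0,0],0]

```text
t: 3.3
tool_pos: [408.1, -216.4, 347.5]
ee_rot: [180.0, 0.0, 89.9]
force: [0.3, -0.4, 0.7]
opening: 85.2
grip_force: 0.0
```

>>> servo_tool:
  motion:
    - [[0.85,0.73,0],[0,0,0],0]
    - [[0,0,0],[0,0,0],0]
    - [[0,0,0],[0,0,0],0]

```text
t: 3.55
tool_pos: [429.8, -191.0, 347.2]
ee_rot: [-180.0, 0.0, 90.2]
force: [0.2, -1.3, -0.8]
opening: 85.3
grip_force: 0.0
```

Run:
```python
from h import *
w=snap('wrist'); save(w,'w1.png'); o=sensors.get_obs(); print(o['tool_pos'],o['ee_rot']); print(np.array(w['T_tool_cam']).round(2).tolist(),w['f'])
t=snap('top'); save(t,'top1.png')
P=cloud(w); np.savez('/tmp/w1',P=P,px=w['pixels'])
for n in ('top','side'):
    s=t if n=='top' else snap('side'); P=cloud(s)
    for k in('front1_c','crank_foot'):
        for r in finder.outline_of(n,k):
            q=P[r['mask']]; q=q[~np.isnan(q[:,0])]; top=q[q[:,2]>np.percentile(q[:,2],90)-6]
            print(n,k,round(r['p'],2),np.round(r['rect']),np.median(q,0).round(),*rect(top[:,:2]))
a=np.vstack([w['pixels'],t['pixels']])
cv2.imwrite('pics/c1.png',cv2.resize(a[...,::-1],None,fx=.75,fy=.75))
```

```text
[ 429.21465902 -192.03661881  347.28718505] [-1.79968201e+02  3.07124726e-02  9.00432280e+01]
[[0.0, -0.95, -0.32, 83.81], [1.0, 0.0, 0.0, 0.23], [-0.0, -0.32, 0.95, -134.96], [0.0, 0.0, 0.0, 1.0]] 335.49489849140923
top crank_foot 0.85 [208. 198.  59.  27.] [449. 176.  98.] [467.1 242.8] [23.2 25.6] 47.5
top crank_foot 0.67 [425. 151.  22.  21.] [ 597. -410.   60.] [ 533.7 -324.9] [ 63.9 254.2] 37.3
side front1_c 0.63 [218. 250.  24.  36.] [727. 198.  43.] [722.4 235.4] [ 58.7 204.6] 9.6
side crank_foot 0.86 [309. 234.  27.  47.] [448. 188.  99.] [465.7 247.3] [24.  25.9] 4.6
```

View pics/c1.png

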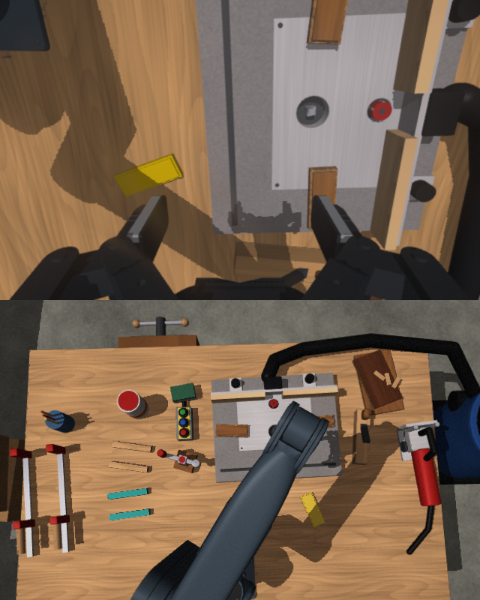

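Run:
```python
from h import *
d=np.load('/tmp/w1.npz');P=d['P'];px=d['px']
sub=P[110:190,380:460]
print(sub[38,37], P[148,505])
z=sub[...,2]
m=(z<35)
q=sub[m]; print('well',m.sum(),rect(q[:,:2]), np.nanmin(z))
m2=np.zeros_like(m); yy,xx=np.where(m); 
c=cv2.minEnclosingCircle(np.float32(q[:,:2])); print(c)
print(z[20:60:3,15:60:3].round())
```

```text
[ 559.52128729 -192.56614375   42.05704422] [ 668.04178956 -190.10571412   54.13877625]
well 1143 (array([ 561.6, -196.4]), array([52. , 51.9]), 12.3) 18.20115111364953
((559.38427734375, -194.98036193847656), 28.279205322265625)
[[46. 46. 44. 46. 46. 20. 21. 20. 20. 21. 23. 45. 44. 44. 45.]
 [45. 44. 46. 45. 22. 19. 20. 22. 20. 21. 22. 20. 34. 46. 44.]
 [44. 45. 45. 22. 21. 18. 20. 20. 20. 21. 20. 21. 21. 41. 45.]
 [45. 47. 20. 22. 21. 19. 19. 22. 22. 21. 21. 20. 20. 33. 45.]
 [46. 20. 21. 21. 25. 29. 31. 33. 35. 21. 21. 21. 21. 27. 43.]
 [45. 20. 19. 20. 25. 38. 40. 41. 40. 22. 20. 23. 21. 28. 40.]
 [46. 21. 22. 21. 24. 39. 43. 42. 43. 21. 20. 20. 21. 29. 40.]
 [45. 20. 19. 20. 24. 37. 41. 43. 42. 19. 21. 21. 19. 30. 41.]
 [45. 21. 21. 21. 20. 38. 39. 38. 35. 21. 21. 20. 24. 34. 43.]
 [45. 20. 20. 21. 20. 22. 22. 21. 21. 20. 22. 22. 29. 39. 45.]
 [46. 20. 20. 21. 20. 21. 20. 19. 21. 19. 21. 27. 35. 44. 46.]
 [46. 46. 19. 20. 20. 20. 19. 20. 20. 22. 28. 35. 41. 46. nan]
 [47. 45. 45. 27. 22. 19. 21. 23. 28. 32. 39. 42. 47. 44. 45.]
 [45. 45. 46. 45. 43. 37. 38. 38. 39. 44. 45. 44. 47. nan 46.]]
```

>>> servo_tool:
  motion:
    - [[0,0.8,0],[0,0,0],0]
    - [[0,0.8,0.8],[0,0,0],0]
    - [[0,0.8,0.8],[0,0,0],0]
    - [[0,0.8,0.8],[0,0,0],0]
    - [[0,0.8,0.8],[0,0,0],0]
    - [[0,0.4,0.8],[0,0,0],0]
    - [[0,0,0.8],[0,0,0],0]
    - [[0,0,0],[0,0,0],0]
    - [[0,0,0],[0,0,0],0]
    - [[0,0,0],[0,0,0],0]

```text
t: 4.73
tool_pos: [561.2, -193.2, 205.0]
ee_rot: [179.9, 0.0, 89.9]
force: [1.0, -0.4, -0.0]
opening: 85.2
grip_force: 0.0
```

Run:
```python
from h import *
w=snap('wrist'); save(w,'w2.png'); print(tool().round(2).tolist())
P=cloud(w); np.savez('/tmp/w2',P=P,px=w['pixels'],c2w=w['c2w'],f=w['f'],c=[w['cx'],w['cy'],w['k1']])
```

```text
[[0.0, 1.0, 0.0, 561.69], [1.0, -0.0, -0.0, -193.37], [-0.0, 0.0, -1.0, 206.05], [0.0, 0.0, 0.0, 1.0]]
```

View pics/w2.png

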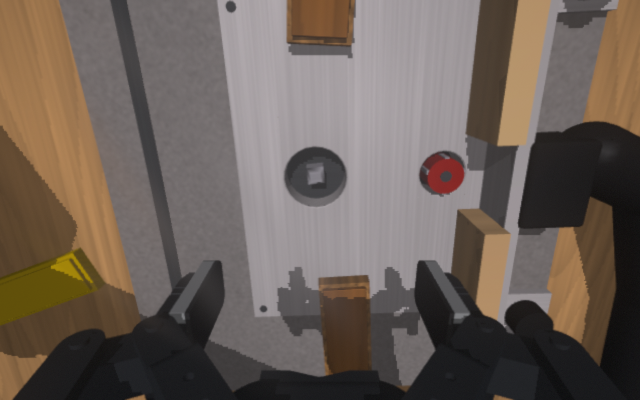

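Run:
```python
from h import *
d=np.load('/tmp/w2.npz');P=d['P'];px=d['px']
sub=P[130:215,270:360].reshape(-1,3); sub=sub[~np.isnan(sub[:,0])]
fl=sub[(sub[:,2]<35)]
# well rim: circle fit on table pts nearest
c=np.array([561.,-194])
for _ in range(5):
    r=np.hypot(*(sub[:,:2]-c).T); t=sub[(sub[:,2]>43.5)&(r>20)]
    a=np.arctan2(*(t[:,:2]-c).T[::-1]); rr=np.hypot(*(t[:,:2]-c).T)
    e=[]
    for b in np.linspace(-np.pi,np.pi,37)[:-1]:
        s=np.abs(a-b-.087)<.09
        if s.any(): i=np.where(s)[0][np.argmin(rr[s])]; e.append(t[i,:2])
    e=np.array(e); A=np.c_[2*e,np.ones(len(e))]; x=np.linalg.lstsq(A,(e**2).sum(1),rcond=None)[0]; c=x[:2]
print('well',c,np.sqrt(x[2]+c@c))
r=np.hypot(*(sub[:,:2]-c).T)
for lo in (28,33,38,41):
    s=sub[(sub[:,2]>lo)&(r<15)]; print(lo,len(s),rect(s[:,:2]),s[:,:2].mean(0),np.median(s[:,2]))
im=px[145:205,285:350]; cv2.imwrite('pics/shaft.png',cv2.resize(im[...,::-1],None,fx=9,fy=9,interpolation=cv2.INTER_CUBIC))
# cutter
q=P[140:205,410:475].reshape(-1,3); col=px[140:205,410:475].reshape(-1,3).astype(int)
m=(col[:,0]>120)&(col[:,1]<70)&(q[:,2]>48); print('cutter',np.nanmean(q[m],0),m.sum())
# fence front line
```

```text
well [ 558.60214048 -194.16656548] 28.268256726721045
28 315 (array([ 558.7, -194.2]), array([16. , 16.2]), 6.1) [ 558.63486806 -192.5295427 ] 40.16784305652692
33 294 (array([ 558.6, -194.2]), array([15.9, 16.2]), 6.3) [ 558.64350651 -192.88924899] 40.38186411037216
38 222 (array([ 558.8, -194.1]), array([14.5, 15. ]), 6.9) [ 558.75428129 -193.38765074] 41.579705194459336
41 131 (array([ 558.6, -193.7]), array([12. , 11.5]), 1.7) [ 558.63278963 -193.75511338] 42.274925288865006
cutter [ 673.02304391 -190.07606548   54.45092833] 834
```

View pics/shaft.png

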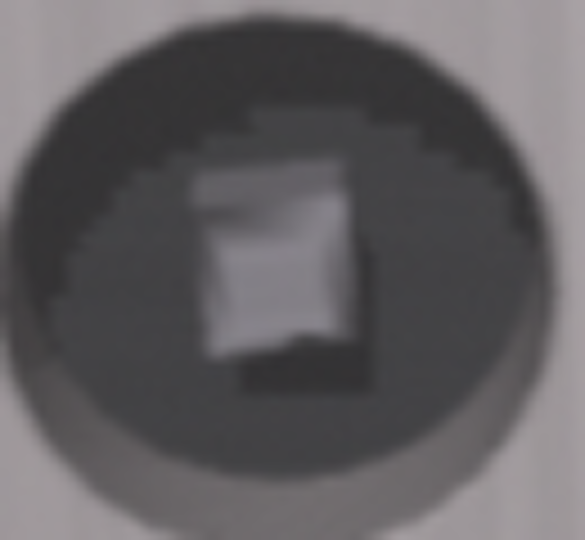

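>>> servo_tool:
  motion:
    - [[0.8,-0.4,-0.4],[0,0,0],1]
    - [[0.95,-0.4,-0.4],[0,0,0],1]
    - [[0.95,-0.4,-0.4],[0,0,0],1]
    - [[0.95,-0.3,-0.4],[0,0,0],1]
    - [[0.95,0,-0.4],[0,0,0],1]
    - [[0.95,0,0],[0,0,0],1]
    - [[0.95,0,0],[0,0,0],1]
    - [[0.95,0,0],[0,0,0],1]
    - [[0.95,0,0],[0,0,0],1]
    - [[0.95,0,0],[0,0,0],1]
    - [[0.95,0,0],[0,0,0],1]
    - [[0.95,0,0],[0,0,0],1]

```text
t: 5.78
tool_pos: [517.3, 146.3, 266.9]
ee_rot: [179.6, -0.1, 89.9]
force: [0.2, -0.2, -0.3]
opening: 0.5
grip_force: 0.0
```

>>> servo_tool:
  motion:
    - [[0.95,0,0],[0,0,0],1]
    - [[0,0,0],[0,0,0],1]
    - [[0,0,0],[0,0,0],1]

```text
t: 6.03
tool_pos: [517.1, 174.7, 266.1]
ee_rot: [179.7, -0.0, 90.1]
force: [-0.2, 0.8, -0.2]
opening: 0.1
grip_force: 0.0
```

Run:
```python
from h import *
w=snap('wrist'); save(w,'w3.png'); print(tool()[:3,3])
P=cloud(w); px=w['pixels'].astype(int); np.savez('/tmp/w3',P=P,px=w['pixels'])
hsv=cv2.cvtColor(w['pixels'],cv2.COLOR_RGB2HSV)
for n,(a,b) in dict(red=(170,5),blue=(100,130),green=(50,80)).items():
    h=hsv[...,0].astype(int); m=((h>=a)|(h<=b)) if a>b else ((h>=a)&(h<=b))
    m&=(hsv[...,1]>120)&(P[...,2]>52)&(P[...,2]<75)
    l,nn,st,c=cv2.connectedComponentsWithStats(m.astype(np.uint8))
    for i in range(1,l):
        if st[i,4]>60: q=P[nn==i]; print(n,c[i].round(),st[i,4],np.nanmedian(q,0).round(1),*rect(q[:,:2]))
```

```text
[517.13518468 173.73140943 265.80852642]
red [361. 163.] 441 [561.5 177.3  62. ] [562.6 176. ] [23.1 25.1] 73.8
blue [401. 162.] 418 [602.8 178.3  62. ] [603.6 177.6] [23.1 22.1] 48.4
green [441. 160.] 421 [644.4 180.   62.1] [645.3 178.7] [22.5 22.2] 77.7
```

View pics/w3.png

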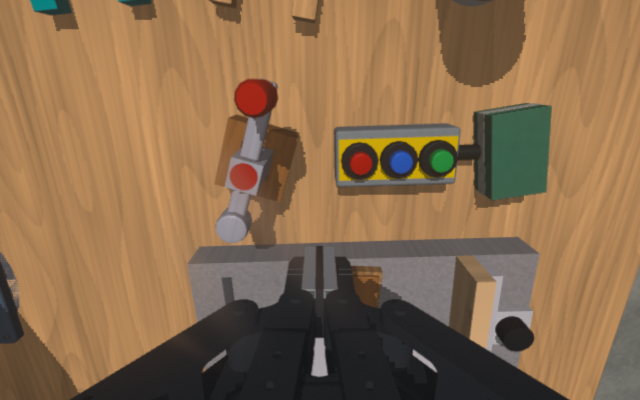

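The wrist view shows the crank in its block, with the red knob at (256,97) and the hub at (245,170). The station buttons are red (361,163), blue (401,162) and green (441,160). Pressing red now.

>>> servo_tool:
  motion:
    - [[0.07,0.73,0],[0,0,0],1]
    - [[0,0.73,0.9],[0,0,0],1]
    - [[0,0,0.9],[0,0,0],1]
    - [[0,0,0.9],[0,0,0],1]
    - [[0,0,0.9],[0,0,0],1]
    - [[0,0,0.9],[0,0,0],1]
    - [[0,0,0.9],[0,0,0],1]
    - [[0,0,0.8],[0,0,0],1]
    - [[0,0,0],[0,0,0],1]
    - [[0,0,0],[0,0,0],1]

```text
t: 6.92
tool_pos: [559.5, 174.1, 76.8]
ee_rot: [-179.9, 0.0, 89.8]
force: [0.2, -0.1, 0.6]
opening: 0.1
grip_force: 0.0
```

>>> servo_tool:
  motion:
    - [[0,0,0.15],[0,0,0],1]
    - [[0,0,0.15],[0,0,0],1]
    - [[0,0,0],[0,0,0],1]

```text
t: 7.17
tool_pos: [561.7, 175.6, 69.9]
ee_rot: [179.8, -0.0, 89.9]
force: [0.8, -0.6, 1.5]
opening: 0.1
grip_force: 0.7
```

>>> servo_tool:
  motion:
    - [[0,0,0.1],[0,0,0],1]
    - [[0,0,0],[0,0,0],1]

```text
t: 7.33
tool_pos: [561.8, 175.7, 66.7]
ee_rot: [179.8, -0.0, 89.9]
force: [1.8, -0.9, 3.0]
opening: 0.1
grip_force: 1.6
```

>>> servo_tool:
  motion:
    - [[0,0,0.08],[0,0,0],1]
    - [[0,0,0],[0,0,0],1]

```text
t: 7.5
tool_pos: [561.8, 175.7, 64.1]
ee_rot: [179.8, 0.0, 89.9]
force: [2.1, -1.5, 4.2]
opening: -0.1
grip_force: 2.4
```

>>> servo_tool:
  motion:
    - [[0,0,0.06],[0,0,0],1]
    - [[0,0,0.04],[0,0,0],1]
    - [[0,0,0],[0,0,0],1]

```text
t: 7.75
tool_pos: [561.8, 175.7, 63.9]
ee_rot: [179.7, -0.0, 89.9]
force: [-1.5, -2.5, 14.2]
opening: -0.1
grip_force: 7.3
```

>>> servo_tool:
  motion:
    - [[0,0,-0.6],[0,0,0],1]
    - [[0,0,-0.7],[0,0,0],1]
    - [[0.02,0.7,0],[0,0,0],1]
    - [[0.02,0.7,0],[0,0,0],1]
    - [[0,0,0],[0,0,0],1]
    - [[0,0,0.6],[0,0,0],1]
    - [[0,0,0.3],[0,0,0],1]
    - [[0,0,0.1],[0,0,0],1]
    - [[0,0,0.1],[0,0,0],1]
    - [[0,0,0.1],[0,0,0],1]
    - [[0,0,0.07],[0,0,0],1]
    - [[0,0,0],[0,0,0],1]

```text
t: 8.75
tool_pos: [600.8, 176.8, 64.0]
ee_rot: [-179.9, 0.0, 90.0]
force: [-8.5, -0.9, 12.7]
opening: -0.3
grip_force: 6.6
```

Blue is fully down too, at z 64 and bottomed. Lifting off, then locating the crank.

>>> servo_tool:
  motion:
    - [[0,0,0],[0,0,0],1]
    - [[0,0,-0.6],[0,0,0],1]
    - [[0,0,-0.8],[0,0,0],1]
    - [[0,0,-0.9],[0,0,0],0]
    - [[0,0,-0.9],[0,0,0],0]
    - [[0,-0.9,-0.9],[0,0,0],0]
    - [[0,-0.9,-0.9],[0,0,0],0]
    - [[0,-0.9,0],[0,0,0],0]
    - [[0,-0.9,0],[0,0,0],0]
    - [[0,-0.9,0],[0,0,0],0]
    - [[0,0,0],[0,0,0],0]
    - [[0,0,0],[0,0,0],0]

```text
t: 9.75
tool_pos: [466.1, 177.1, 211.0]
ee_rot: [180.0, -0.0, 90.0]
force: [-0.2, -0.1, 0.4]
opening: 85.4
grip_force: 0.0
```

Run:
```python
from h import *
w=snap('wrist'); save(w,'w4.png'); print(tool()[:3,3])
def go(P,px):
    P=P.reshape(-1,3);px=px.reshape(-1,3).astype(int)
    g=(abs(P[:,0]-445)<110)&(abs(P[:,1]-180)<110)
    P=P[g];px=px[g]
    kn=P[(P[:,2]>145)&(P[:,2]<156)]; print('knob',kn.mean(0),rect(kn[:,:2]))
    k=kn[:,:2].mean(0)
    cand=P[(P[:,2]>96)&(P[:,2]<106)]; 
    r=np.hypot(*(cand[:,:2]-k).T); ht=cand[(r>48)&(r<100)]; print('hubtop',ht.mean(0),rect(ht[:,:2]),len(ht))
    cw=cand[(r>105)&(r<155)]; print('cw',cw.mean(0),rect(cw[:,:2]),len(cw))
    b=P[(P[:,2]>36)&(P[:,2]<44)&(np.hypot(*(P[:,:2]-[445,172]).T)<62)]; print('block',rect(b[:,:2]),len(b))
d=np.load('/tmp/w3.npz'); go(d['P'],d['px'])
go(cloud(w),w['pixels']); t=snap('top'); go(cloud(t),t['pixels'])
```

```text
[467.27477567 177.08592171 211.13397554]
knob [469.78613523 245.70540981 150.32030124] (array([468.9, 245.3]), array([27.1, 27.2]), 18.8)
hubtop [448.5013605  174.34528692 100.52127239] (array([448.5, 174.8]), array([51.8, 31. ]), 73.8) 1135
cw [433.1341965  123.27831951 102.27288689] (array([434.4, 123.6]), array([36.9, 31.4]), 49.9) 827
block (array([448. , 173.2]), array([76.7, 76.9]), 73.6) 2591
knob [469.34841594 245.84092738 150.36231342] (array([469.3, 245. ]), array([27. , 26.7]), 89.9)
hubtop [448.49322911 174.49360982 100.51563215] (array([448.8, 175.1]), array([50.9, 30.1]), 73.4) 1507
cw [432.95902017 123.48167468 102.3430456 ] (array([435.3, 124.3]), array([39.3, 30.5]), 43.9) 1143
block (array([448.3, 173.2]), array([76.7, 76. ]), 73.5) 3600
knob [nan nan nan] (array([0., 0.]), array([0., 0.]), 0.0)
hubtop [nan nan nan] (array([0., 0.]), array([0., 0.]), 0.0) 0
cw [nan nan nan] (array([0., 0.]), array([0., 0.]), 0.0) 0
block (array([445.8, 172. ]), array([76.2, 75.8]), 73.1) 278<stdin>:7: RuntimeWarning: Mean of empty slice.
  ret = um.true_divide(
<stdin>:8: RuntimeWarning: Mean of empty slice.
<stdin>:10: RuntimeWarning: Mean of empty slice.
<stdin>:11: RuntimeWarning: Mean of empty slice.
```

View pics/w4.png

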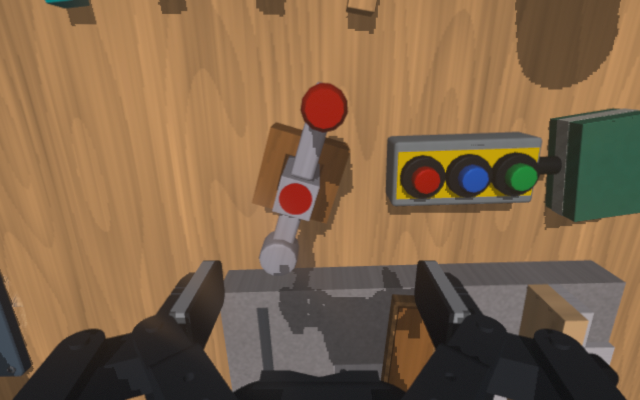

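>>> servo_tool:
  motion:
    - [[-0.13,-0.63,0],[0,0,0.7],0]
    - [[0,0,0],[0,0,0.72],0]
    - [[0,0,0],[0,0,0.72],0]
    - [[0,0,0],[0,0,0.72],0]
    - [[0,0,0],[0,0,0],0]
    - [[0,0,0],[0,0,0],0]

```text
t: 10.35
tool_pos: [449.4, 173.0, 210.8]
ee_rot: [180.0, -0.0, 73.6]
force: [-0.4, 0.4, -0.4]
opening: 85.4
grip_force: 0.0
```

```bash
cat >> h.py <<'E'
def hub():
    "crank hub in tool-xy coordinates & world, from wrist"
    w=snap('wrist'); T=tool(); P=cloud(w).reshape(-1,3); P=P[~np.isnan(P[:,0])]
    Q=(P-T[:3,3])@T[:3,:3]
    return w,T,P,Q
E
python3 - <<'E'
from h import *
w,T,P,Q=hub(); print(T[:3,3],sensors.get_obs()['ee_rot'])
kn=(P[:,2]>145)&(P[:,2]<156)&(abs(Q[:,0]-75)<40)&(abs(Q[:,1])<40)
print('knob tool',Q[kn].mean(0),rect(Q[kn][:,:2]))
h=(P[:,2]>97)&(P[:,2]<106)&(abs(Q[:,0])<30)&(abs(Q[:,1])<25)
print('hub tool',rect(Q[h][:,:2]),rect(P[h][:,:2]))
E
```

```text
[449.17141859 173.01345962 210.73478954] [ 1.79996444e+02 -3.01678773e-04  7.36298602e+01]
knob tool [75.5081158  -0.88324597 60.38913157] (array([74.9, -0.9]), array([27.1, 27.3]), 46.7)
hub tool (array([ 3.5, -1. ]), array([50.5, 29.9]), 0.3) (array([449.2, 176.6]), array([50.5, 29.9]), 73.3)
```

Aligned within 1 mm, so I'll descend and grip.

>>> servo_tool:
  motion:
    - [[0,-0.03,0.9],[0,0,0],0]
    - [[0,0,0.9],[0,0,0],0]
    - [[0,0,0.9],[0,0,0],0]
    - [[0,0,0.9],[0,0,0],0]
    - [[0,0,0.8],[0,0,0],0]
    - [[0,0,0.5],[0,0,0],0]
    - [[0,0,0],[0,0,0],0]
    - [[0,0,0],[0,0,0],0]

```text
t: 11.07
tool_pos: [446.9, 173.1, 63.0]
ee_rot: [-179.9, 0.1, 73.6]
force: [0.3, -0.0, 0.1]
opening: 85.4
grip_force: 0.0
```

>>> servo_tool:
  motion:
    - [[0,0,0],[0,0,0],1]
    - [[0,0,0],[0,0,0],1]
    - [[0,0,0],[0,0,0],1]
    - [[0,0,0],[0,0,0],1]
    - [[0,0,0],[0,0,0],1]
    - [[0,0,0],[0,0,0],1]
    - [[0,0,0],[0,0,0],1]
  force: 80

```text
t: 11.65
tool_pos: [448.1, 173.7, 65.1]
ee_rot: [179.9, -0.1, 73.6]
force: [-2.4, 1.0, 5.5]
opening: 29.4
grip_force: 79.9
```

Run:
```python
from h import *
w,T,P,Q=hub(); save(w,'w5.png'); print(T[:3,3],sensors.get_obs()['ee_rot'])
kn=(P[:,2]>143)&(P[:,2]<158)&(abs(Q[:,0]-75)<40)&(abs(Q[:,1])<40)
print('knob tool',Q[kn].mean(0),rect(Q[kn][:,:2]))
```

```text
[448.18295363 173.69967801  65.1059698 ] [ 1.79918722e+02 -7.65635677e-02  7.35679861e+01]
knob tool [ 71.21592953   0.31935891 -84.70200113] (array([75. ,  0.3]), array([27.9, 27.8]), 0.5)
```

>>> servo_tool:
  motion:
    - [[0,0,-0.3],[0,0,0],1]
    - [[0,0,-0.6],[0,0,0],1]
    - [[0,0,-0.9],[0,0,0],1]
    - [[0,0,-0.9],[0,0,0],1]
    - [[0,0,-0.9],[0,0,0],1]
    - [[0,0,-0.4],[0,0,0],1]
    - [[0,0,0],[0,0,0],1]

```text
t: 12.28
tool_pos: [449.4, 173.7, 186.8]
ee_rot: [179.7, -0.2, 73.6]
force: [0.9, 1.3, -4.4]
opening: 29.5
grip_force: 80.1
```

>>> servo_tool:
  motion:
    - [[-0.5,0.35,0],[0,0,0],1]
    - [[-0.9,0.6,0],[0,0,0],1]
    - [[-0.95,0.6,0],[0,0,0],1]
    - [[-0.95,0.6,0],[0,0,0],1]
    - [[-0.95,0.6,0],[0,0,0],1]
    - [[-0.95,0.6,0],[0,0,0],1]
    - [[-0.95,0.6,0],[0,0,0],1]
    - [[-0.95,0.6,0],[0,0,0],1]
    - [[-0.95,0.6,0],[0,0,0],1]
    - [[-0.95,0.6,0],[0,0,0],1]
    - [[-0.95,0.6,0],[0,0,0],1]
    - [[-0.77,0.65,0],[0,0,0],1]

```text
t: 13.28
tool_pos: [556.3, -196.4, 180.2]
ee_rot: [-179.7, -0.0, 73.5]
force: [0.4, -0.2, -4.3]
opening: 29.4
grip_force: 80.0
```

>>> servo_tool:
  motion:
    - [[0,0,0],[0,0,-0.8],1]
    - [[0,0,0],[0,0,-0.8],1]
    - [[0,0,0],[0,0,-0.8],1]
    - [[0,0,0],[0,0,-0.8],1]
    - [[0,0,0],[0,0,-0.74],1]
    - [[0,0,0],[0,0,0],1]
    - [[0,0,0],[0,0,0],1]

```text
t: 13.87
tool_pos: [556.8, -194.1, 181.0]
ee_rot: [-179.8, -0.1, 96.0]
force: [-0.5, -0.0, -4.1]
opening: 29.1
grip_force: 80.6
```

Run:
```python
from h import *
w,T,P,Q=hub(); save(w,'w6.png'); print(np.mean([sensors.get_obs()['tool_pos'] for _ in range(3)],0),sensors.get_obs()['ee_rot'])
kn=(Q[:,2]<-75)&(Q[:,2]>-95)&(abs(Q[:,0]-75)<40)&(abs(Q[:,1])<40)
print('knob tool',rect(Q[kn][:,:2]),Q[kn].mean(0))
```

```text
[ 557.00083619 -194.14242957  181.56231748] [-1.79819360e+02 -1.07742824e-01  9.60291432e+01]
knob tool (array([74.7,  0.7]), array([27.8, 28.1]), 52.2) [ 71.26441466   0.44061548 -84.14624574]
```

View pics/w6.png

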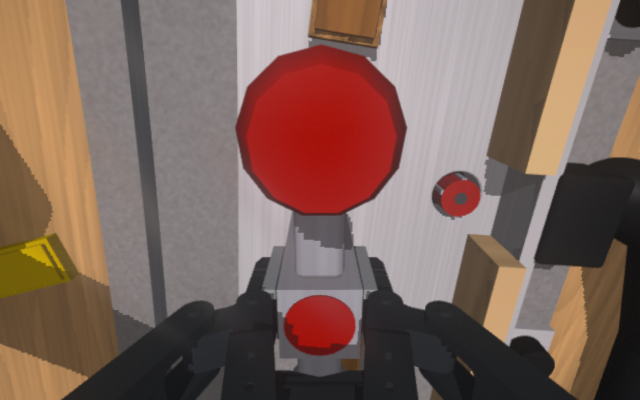

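>>> servo_tool:
  motion:
    - [[0,0.06,0.5],[0,0,0],1]
    - [[0,0,0.8],[0,0,0],1]
    - [[0,0,0.8],[0,0,0],1]
    - [[0,0,0.5],[0,0,0],1]
    - [[0,0,0],[0,0,0],1]
    - [[0,0,0],[0,0,0],1]
    - [[0,0,0],[0,0,0],1]

```text
t: 14.5
tool_pos: [560.2, -194.6, 106.7]
ee_rot: [179.9, 0.0, 96.1]
force: [0.2, -0.1, -4.1]
opening: 29.2
grip_force: 80.5
```

>>> servo_tool:
  motion:
    - [[0,0,0.15],[0,0,0],1]
    - [[0,0,0.15],[0,0,0],1]
    - [[0,0,0.1],[0,0,0],1]
    - [[0,0,0],[0,0,0],1]

```text
t: 14.83
tool_pos: [559.4, -194.2, 93.3]
ee_rot: [-180.0, -0.0, 96.1]
force: [-0.5, 1.1, -4.8]
opening: 29.0
grip_force: 80.5
```

>>> servo_tool:
  motion:
    - [[0,0,0.12],[0,0,0],1]
    - [[0,0,0.1],[0,0,0],1]
    - [[0,0,0],[0,0,0],1]

```text
t: 15.08
tool_pos: [559.2, -194.2, 86.3]
ee_rot: [-179.9, -0.0, 96.1]
force: [-0.0, -0.1, -4.2]
opening: 29.3
grip_force: 80.6
```

>>> servo_tool:
  motion:
    - [[0,0,0.1],[0,0,0],1]
    - [[0,0,0.1],[0,0,0],1]
    - [[0,0,0],[0,0,0],1]

```text
t: 15.33
tool_pos: [559.1, -194.1, 80.1]
ee_rot: [-179.9, -0.1, 96.1]
force: [-1.4, 1.3, -4.9]
opening: 29.1
grip_force: 80.3
```

Going in cleanly, so I'll continue to the floor at TCP about 70.

>>> servo_tool:
  motion:
    - [[0,0,0.1],[0,0,0],1]
    - [[0,0,0.1],[0,0,0],1]
    - [[0,0,0.08],[0,0,0],1]
    - [[0,0,0],[0,0,0],1]

```text
t: 15.67
tool_pos: [559.1, -194.2, 71.7]
ee_rot: [-179.9, -0.0, 96.1]
force: [-3.2, -1.5, -3.7]
opening: 29.0
grip_force: 80.4
```

>>> servo_tool:
  motion:
    - [[0,0,0.06],[0,0,0],1]
    - [[0,0,0.04],[0,0,0],1]
    - [[0,0,0],[0,0,0],1]

```text
t: 15.92
tool_pos: [559.2, -194.4, 70.2]
ee_rot: [-179.9, 0.0, 96.1]
force: [-4.6, 0.8, -0.2]
opening: 29.1
grip_force: 81.0
```

>>> servo_tool:
  motion:
    - [[0,0,0],[0,0,0],0]
    - [[0,0,0],[0,0,0],0]
    - [[0,0,0],[0,0,0],0]
    - [[0,0,0],[0,0,0],0]
    - [[0,0,-0.6],[0,0,0],0]
    - [[0,0,-0.9],[0,0,0],0]
    - [[0,0,-0.9],[0,0,0],0]
    - [[0,0,-0.9],[0,0,0],0]
    - [[0,0,-0.6],[0,0,0],0]
    - [[0,0,0],[0,0,0],0]
    - [[0,0,0],[0,0,0],0]
  force: 50

```text
t: 16.83
tool_pos: [561.3, -194.9, 189.0]
ee_rot: [179.7, 0.1, 96.1]
force: [-0.2, -0.3, -0.9]
opening: 85.4
grip_force: 0.0
```

Run:
```python
from h import *
w,T,P,Q=hub(); save(w,'w7.png'); print(T[:3,3])
kn=(P[:,2]>150)&(P[:,2]<162)&(np.hypot(P[:,0]-559,P[:,1]+194)<100)
print('knob',rect(P[kn][:,:2]),P[kn].mean(0))
h=(P[:,2]>101)&(P[:,2]<111)&(abs(Q[:,0])<35)&(abs(Q[:,1])<25); print('hub',rect(P[h][:,:2]),np.median(P[h],0))
```

```text
[ 560.24161712 -194.45218709  187.03613473]
knob (array([ 551.1, -120.1]), array([27.1, 27.6]), 8.4) [ 551.16943716 -119.68496103  155.34921801]
hub (array([ 559.3, -194.6]), array([29.9, 69.8]), 5.4) [ 559.10386509 -193.33926156  105.70410986]
```

>>> servo_tool:
  motion:
    - [[0.81,-0.04,0],[0,0,0],0]
    - [[0.85,0,0],[0,0,0],0]
    - [[0.85,0,0],[0,0,0],0]
    - [[0,0,0],[0,0,0],0]
    - [[0,0,0.6],[0,0,0],0]
    - [[0,0,0.9],[0,0,0],0]
    - [[0,0,0.6],[0,0,0],0]
    - [[0,0,0],[0,0,0],0]
    - [[0,0,0],[0,0,0],0]

```text
t: 17.63
tool_pos: [548.5, -119.1, 120.9]
ee_rot: [-179.7, -0.1, 96.1]
force: [-0.9, -0.3, 0.5]
opening: 85.6
grip_force: 0.0
```

>>> servo_tool:
  motion:
    - [[0,0,0],[0,0,0],1]
    - [[0,0,0],[0,0,0],1]
    - [[0,0,0],[0,0,0],1]
    - [[0,0,0],[0,0,0],1]
    - [[0,0,0],[0,0,0],1]
    - [[0,0,0],[0,0,0],1]

```text
t: 18.13
tool_pos: [551.1, -119.7, 125.0]
ee_rot: [179.9, 0.0, 96.1]
force: [0.0, 0.6, 3.1]
opening: 26.8
grip_force: 49.0
```

Knob gripped. It spins freely, so I'll wind clockwise by translating it round a 75 mm circle: half a turn first, then check.

>>> servo_tool:
  motion:
    - [[-0.085,0.647,0],[0,0,0],1]
    - [[-0.25,0.603,0],[0,0,0],1]
    - [[-0.398,0.518,0],[0,0,0],1]
    - [[-0.518,0.398,0],[0,0,0],1]
    - [[-0.603,0.25,0],[0,0,0],1]
    - [[-0.647,0.085,0],[0,0,0],1]
    - [[-0.647,-0.085,0],[0,0,0],1]
    - [[-0.603,-0.25,0],[0,0,0],1]
    - [[-0.518,-0.398,0],[0,0,0],1]
    - [[-0.398,-0.518,0],[0,0,0],1]
    - [[-0.25,-0.603,0],[0,0,0],1]
    - [[-0.085,-0.647,0],[0,0,0],1]

```text
t: 19.13
tool_pos: [568.2, -269.3, 124.8]
ee_rot: [179.7, -0.0, 96.1]
force: [2.8, 1.9, 1.5]
opening: 26.5
grip_force: 49.3
```

>>> servo_tool:
  motion:
    - [[0,0,0],[0,0,0],1]
    - [[0,0,0],[0,0,0],1]

```text
t: 19.3
tool_pos: [566.4, -269.3, 124.8]
ee_rot: [180.0, 0.1, 96.1]
force: [-1.3, 0.4, 3.7]
opening: 27.0
grip_force: 49.7
```

>>> servo_tool:
  motion:
    - [[0.085,-0.647,0],[0,0,0],1]
    - [[0.25,-0.603,0],[0,0,0],1]
    - [[0.398,-0.518,0],[0,0,0],1]
    - [[0.518,-0.398,0],[0,0,0],1]
    - [[0.603,-0.25,0],[0,0,0],1]
    - [[0.647,-0.085,0],[0,0,0],1]
    - [[0.647,0.085,0],[0,0,0],1]
    - [[0.603,0.25,0],[0,0,0],1]
    - [[0.518,0.398,0],[0,0,0],1]
    - [[0.398,0.518,0],[0,0,0],1]
    - [[0.25,0.603,0],[0,0,0],1]
    - [[0.085,0.647,0],[0,0,0],1]

```text
t: 20.3
tool_pos: [550.6, -118.4, 124.7]
ee_rot: [-179.9, 0.1, 96.2]
force: [-3.0, -3.4, 1.9]
opening: 26.9
grip_force: 49.9
```

>>> servo_tool:
  motion:
    - [[-0.085,0.647,0],[0,0,0],1]
    - [[-0.25,0.603,0],[0,0,0],1]
    - [[-0.398,0.518,0],[0,0,0],1]
    - [[-0.518,0.398,0],[0,0,0],1]
    - [[-0.603,0.25,0],[0,0,0],1]
    - [[-0.647,0.085,0],[0,0,0],1]
    - [[-0.647,-0.085,0],[0,0,0],1]
    - [[-0.603,-0.25,0],[0,0,0],1]
    - [[-0.518,-0.398,0],[0,0,0],1]
    - [[-0.398,-0.518,0],[0,0,0],1]
    - [[-0.25,-0.603,0],[0,0,0],1]
    - [[-0.085,-0.647,0],[0,0,0],1]

```text
t: 21.3
tool_pos: [569.3, -269.2, 124.8]
ee_rot: [179.7, 0.0, 96.2]
force: [3.1, 2.4, 1.3]
opening: 26.5
grip_force: 49.7
```

>>> servo_tool:
  motion:
    - [[0.085,-0.647,0],[0,0,0],1]
    - [[0.25,-0.603,0],[0,0,0],1]
    - [[0.398,-0.518,0],[0,0,0],1]
    - [[0.518,-0.398,0],[0,0,0],1]
    - [[0.603,-0.25,0],[0,0,0],1]
    - [[0.647,-0.085,0],[0,0,0],1]
    - [[0.647,0.085,0],[0,0,0],1]
    - [[0.603,0.25,0],[0,0,0],1]
    - [[0.518,0.398,0],[0,0,0],1]
    - [[0.398,0.518,0],[0,0,0],1]
    - [[0.25,0.603,0],[0,0,0],1]
    - [[0.085,0.647,0],[0,0,0],1]

```text
t: 22.3
tool_pos: [550.6, -118.4, 124.7]
ee_rot: [-179.9, 0.1, 96.2]
force: [-2.9, -2.5, 2.2]
opening: 26.5
grip_force: 50.0
```

>>> servo_tool:
  motion:
    - [[0,0,0],[0,0,0],1]
    - [[0,0,0],[0,0,0],1]

```text
t: 22.47
tool_pos: [552.8, -118.8, 124.8]
ee_rot: [179.8, 0.0, 96.3]
force: [0.0, 2.0, 6.5]
opening: 26.3
grip_force: 50.2
```

Run:
```python
from h import *
w,T,P,Q=hub(); P3=cloud(w); hsv=cv2.cvtColor(w['pixels'],cv2.COLOR_RGB2HSV)
m=((hsv[...,0]<6)|(hsv[...,0]>172))&(hsv[...,1]>150)&(np.hypot(P3[...,0]-672,P3[...,1]+190)<20)
print(T[:3,3],m.sum(),np.nanmedian(P3[m],0))
```

```text
[ 552.20408047 -118.93854484  124.88216716] 680 [ 675.8643115  -182.27867242   46.3396921 ]
```

>>> servo_tool:
  motion:
    - [[-0.085,0.647,0],[0,0,0],1]
    - [[-0.25,0.603,0],[0,0,0],1]
    - [[-0.398,0.518,0],[0,0,0],1]
    - [[-0.518,0.398,0],[0,0,0],1]
    - [[-0.603,0.25,0],[0,0,0],1]
    - [[-0.647,0.085,0],[0,0,0],1]
    - [[-0.647,-0.085,0],[0,0,0],1]
    - [[-0.603,-0.25,0],[0,0,0],1]
    - [[-0.518,-0.398,0],[0,0,0],1]
    - [[-0.398,-0.518,0],[0,0,0],1]
    - [[-0.25,-0.603,0],[0,0,0],1]
    - [[-0.085,-0.647,0],[0,0,0],1]

```text
t: 23.52
tool_pos: [567.7, -269.6, 124.6]
ee_rot: [179.7, -0.0, 96.1]
force: [3.2, 3.6, 2.2]
opening: 26.5
grip_force: 49.9
```

>>> servo_tool:
  motion:
    - [[0.085,-0.647,0],[0,0,0],1]
    - [[0.25,-0.603,0],[0,0,0],1]
    - [[0.398,-0.518,0],[0,0,0],1]
    - [[0.518,-0.398,0],[0,0,0],1]
    - [[0.603,-0.25,0],[0,0,0],1]
    - [[0.647,-0.085,0],[0,0,0],1]
    - [[0.647,0.085,0],[0,0,0],1]
    - [[0.603,0.25,0],[0,0,0],1]
    - [[0.518,0.398,0],[0,0,0],1]
    - [[0.398,0.518,0],[0,0,0],1]
    - [[0.25,0.603,0],[0,0,0],1]
    - [[0.085,0.647,0],[0,0,0],1]

```text
t: 24.52
tool_pos: [549.0, -118.7, 124.7]
ee_rot: [-179.8, 0.0, 96.2]
force: [-3.6, -0.7, 4.3]
opening: 26.6
grip_force: 50.3
```

>>> servo_tool:
  motion:
    - [[0,0,0],[0,0,0],1]
    - [[0,0,0],[0,0,0],1]
    - [[0,0,0],[0,0,0],0]
    - [[0,0,0],[0,0,0],0]
    - [[0,0,0],[0,0,0],0]
    - [[0,0,0],[0,0,0],0]
    - [[0,0,-0.7],[0,0,0],0]
    - [[0,0,-0.8],[0,0,0],0]
    - [[0,0,-0.6],[0,0,0],0]
    - [[0,0,0],[0,0,0],0]
    - [[0,0,0],[0,0,0],0]

```text
t: 25.43
tool_pos: [551.1, -120.1, 187.9]
ee_rot: [179.9, 0.1, 96.1]
force: [-0.4, 0.2, 0.1]
opening: 84.9
grip_force: 0.0
```

Run:
```python
from h import *
w,T,P,Q=hub(); save(w,'w8.png'); P3=cloud(w); hsv=cv2.cvtColor(w['pixels'],cv2.COLOR_RGB2HSV)
m=((hsv[...,0]<6)|(hsv[...,0]>172))&(hsv[...,1]>150)&(np.hypot(P3[...,0]-672,P3[...,1]+190)<20)
m2=(np.hypot(P3[...,0]-672,P3[...,1]+190)<45)&(np.hypot(P3[...,0]-672,P3[...,1]+190)>28)&(P3[...,0]<675)
print(T[:3,3],m.sum(),np.nanmedian(P3[m],0),'table',np.nanmedian(P3[m2][:,2]))
kn=(P[:,2]>150)&(P[:,2]<162)&(np.hypot(P[:,0]-559,P[:,1]+194)<100)
print('knob',rect(P[kn][:,:2]),P[kn].mean(0),len(P[kn]))
h=(P[:,2]>101)&(P[:,2]<111)&(np.hypot(P[:,0]-559,P[:,1]+194)<45); print('hub',rect(P[h][:,:2]),np.median(P[h],0))
```

```text
[ 550.31620441 -119.78720995  186.43362711] 380 [ 677.60782043 -183.09440796   42.40121749] table 45.336771965734954
knob (array([ 552., -118.]), array([27. , 24.4]), 15.9) [ 551.94822882 -117.04170636  155.24069701] 1676
hub (array([ 559.1, -199.4]), array([29.8, 79.1]), 3.8) [ 559.35946936 -194.80071799  105.67818462]
```

View pics/w8.png

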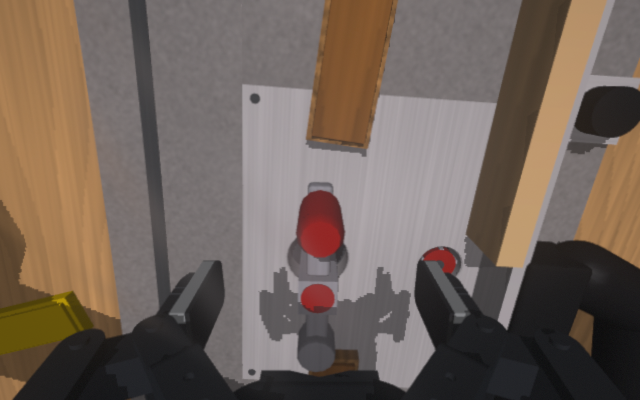

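>>> servo_tool:
  motion:
    - [[-0.8,0.02,0],[0,0,0],0]
    - [[-0.85,0,0],[0,0,0],0]
    - [[-0.84,0,0],[0,0,0],0]
    - [[0,0,0],[0,0,0],0]
    - [[0,0,0.6],[0,0,0],0]
    - [[0,0,0.9],[0,0,0],0]
    - [[0,0,0.9],[0,0,0],0]
    - [[0,0,0.9],[0,0,0],0]
    - [[0,0,0.6],[0,0,0],0]
    - [[0,0,0],[0,0,0],0]
    - [[0,0,0],[0,0,0],0]
  force: 80

```text
t: 26.4
tool_pos: [556.7, -192.5, 66.9]
ee_rot: [-179.7, -0.2, 96.1]
force: [0.3, 0.3, -0.4]
opening: 85.3
grip_force: 0.0
```

>>> servo_tool:
  motion:
    - [[0,0,0],[0,0,0],1]
    - [[0,0,0],[0,0,0],1]
    - [[0,0,0],[0,0,0],1]
    - [[0,0,0],[0,0,0],1]
    - [[0,0,0],[0,0,0],1]
    - [[0,0,0],[0,0,0],1]
    - [[0,0,0],[0,0,0],1]

```text
t: 26.98
tool_pos: [559.0, -194.4, 71.5]
ee_rot: [180.0, 0.1, 96.1]
force: [-2.9, -0.2, 6.6]
opening: 29.5
grip_force: 78.9
```

>>> servo_tool:
  motion:
    - [[0,0,-0.3],[0,0,0],1]
    - [[0,0,-0.4],[0,0,0],1]
    - [[0,0,-0.6],[0,0,0],1]
    - [[0,0,-0.9],[0,0,0],1]
    - [[0,0,-0.9],[0,0,0],1]
    - [[0,0,-0.6],[0,0,0],1]
    - [[0,0,0],[0,0,0.8],1]
    - [[0,0,0],[0,0,0.8],1]
    - [[0,0,0],[0,0,0.8],1]
    - [[0,0,0],[0,0,0.8],1]
    - [[0,0,0],[0,0,0.73],1]
    - [[0,0,0],[0,0,0],1]

```text
t: 27.98
tool_pos: [558.6, -193.2, 180.6]
ee_rot: [-179.9, -0.1, 73.6]
force: [1.1, -0.3, -4.2]
opening: 29.2
grip_force: 80.2
```

>>> servo_tool:
  motion:
    - [[0.5,-0.35,0],[0,0,0],1]
    - [[0.9,-0.6,0],[0,0,0],1]
    - [[0.95,-0.6,0],[0,0,0],1]
    - [[0.95,-0.6,0],[0,0,0],1]
    - [[0.95,-0.6,0],[0,0,0],1]
    - [[0.95,-0.6,0],[0,0,0],1]
    - [[0.95,-0.6,0],[0,0,0],1]
    - [[0.95,-0.6,0],[0,0,0],1]
    - [[0.95,-0.6,0],[0,0,0],1]
    - [[0.95,-0.6,0],[0,0,0],1]
    - [[0.95,-0.6,0],[0,0,0],1]
    - [[0.77,-0.65,0],[0,0,0],1]

```text
t: 28.98
tool_pos: [447.4, 176.1, 181.1]
ee_rot: [-180.0, -0.1, 73.8]
force: [1.3, 0.4, -4.7]
opening: 29.4
grip_force: 80.4
```

>>> servo_tool:
  motion:
    - [[0,0,0],[0,0,0],1]
    - [[0,0,0],[0,0,0],1]

```text
t: 29.15
tool_pos: [447.2, 175.4, 180.9]
ee_rot: [-180.0, 0.0, 73.9]
force: [0.5, -0.9, -4.6]
opening: 28.7
grip_force: 80.2
```

Run:
```python
from h import *
w,T,P,Q=hub(); save(w,'w9.png'); print(np.mean([sensors.get_obs()['tool_pos'] for _ in range(3)],0),sensors.get_obs()['ee_rot'])
kn=(Q[:,2]<-75)&(Q[:,2]>-95)&(abs(Q[:,0]-75)<40)&(abs(Q[:,1])<40)
print('knob tool',rect(Q[kn][:,:2]),Q[kn].mean(0))
b=P[(P[:,2]>35)&(P[:,2]<45)&(np.hypot(P[:,0]-448,P[:,1]-173)<62)]; print('block',rect(b[:,:2]),len(b))
```

```text
[447.86565617 174.30542213 180.94735108] [-1.7999853e+02  3.2990706e-02  7.3788229e+01]
knob tool (array([76.1,  0.4]), array([27.4, 27.9]), 6.2) [ 73.74414945   0.35567664 -83.80703072]
block (array([441.2, 149.1]), array([27.5, 76.2]), 72.8) 628
```

>>> servo_tool:
  motion:
    - [[-0.07,0,0.5],[0,0,0],1]
    - [[0,0,0.8],[0,0,0],1]
    - [[0,0,0.8],[0,0,0],1]
    - [[0,0,0.6],[0,0,0],1]
    - [[0,0,0],[0,0,0],1]
    - [[0,0,0],[0,0,0],1]
    - [[0,0,0],[0,0,0],1]

```text
t: 29.78
tool_pos: [448.7, 171.3, 101.0]
ee_rot: [179.9, -0.0, 73.6]
force: [0.5, 0.1, -3.6]
opening: 29.1
grip_force: 80.1
```

>>> servo_tool:
  motion:
    - [[0,0,0.15],[0,0,0],1]
    - [[0,0,0.15],[0,0,0],1]
    - [[0,0,0.1],[0,0,0],1]
    - [[0,0,0],[0,0,0],1]

```text
t: 30.12
tool_pos: [447.4, 171.8, 87.4]
ee_rot: [-180.0, 0.0, 73.6]
force: [0.0, 0.0, -4.9]
opening: 29.0
grip_force: 80.3
```

>>> servo_tool:
  motion:
    - [[0,0,0.15],[0,0,0],1]
    - [[0,0,0.15],[0,0,0],1]
    - [[0,0,0.15],[0,0,0],1]
    - [[0,0,0.1],[0,0,0],1]
    - [[0,0,0],[0,0,0],1]

```text
t: 30.53
tool_pos: [446.8, 171.7, 70.0]
ee_rot: [-179.9, 0.1, 73.6]
force: [-1.5, -0.3, -3.9]
opening: 29.6
grip_force: 80.3
```

>>> servo_tool:
  motion:
    - [[0,0,0.08],[0,0,0],1]
    - [[0,0,0.05],[0,0,0],1]
    - [[0,0,0],[0,0,0],1]

```text
t: 30.78
tool_pos: [447.5, 171.9, 67.1]
ee_rot: [-180.0, 0.0, 73.6]
force: [-1.6, -0.8, -4.2]
opening: 28.9
grip_force: 80.3
```

>>> servo_tool:
  motion:
    - [[0,0,0],[0,0,0],0]
    - [[0,0,0],[0,0,0],0]
    - [[0,0,0],[0,0,0],0]
    - [[0,0,0],[0,0,0],0]
    - [[0,0,-0.6],[0,0,0],0]
    - [[0,0,-0.9],[0,0,0],0]
    - [[0,0,-0.9],[0,0,0],0]
    - [[0,0,-0.9],[0,0,0],0]
    - [[0,0,-0.9],[0,0,0],0]
    - [[0,0,-0.9],[0,0,0],0]
    - [[0,0,0],[0,0,0],0]
    - [[0,0,0],[0,0,0],0]

```text
t: 31.78
tool_pos: [449.4, 172.3, 223.4]
ee_rot: [179.7, -0.2, 73.6]
force: [0.0, -0.4, -0.9]
opening: 85.6
grip_force: 0.0
```

Run:
```python
from h import *
w,T,P,Q=hub(); print(T[:3,3])
kn=(P[:,2]>145)&(P[:,2]<156)&(np.hypot(P[:,0]-448,P[:,1]-173)<110); print('knob',rect(P[kn][:,:2]),P[kn].mean(0))
h=(P[:,2]>96)&(P[:,2]<106)&(np.hypot(P[:,0]-448,P[:,1]-173)<28); print('hub',np.median(P[h],0),rect(P[h][:,:2]))
```

```text
[448.40075369 172.06955945 221.41930809]
knob (array([469.3, 244.2]), array([27.4, 26.9]), 72.3) [469.27312342 244.21692964 150.35040459]
hub [449.01520535 172.86431106 100.7576332 ] (array([449. , 172.6]), array([55.2, 30. ]), 72.4)
```

>>> servo_tool:
  motion:
    - [[0.6,0,0],[0,0,0],0]
    - [[0.9,0,0],[0,0,0],0]
    - [[0.9,0,0],[0,0,0],0]
    - [[0.9,0,-0.5],[0,0,0],0]
    - [[0.9,0,-0.5],[0,0,0],0]
    - [[0.9,0,-0.5],[0,0,0],0]
    - [[0.6,0,0],[0,0,0],0]
    - [[0,0,0],[0,0,0],0]
    - [[0,0,0],[0,0,0],0]
    - [[0,0,0],[0,0,0],0]

```text
t: 32.67
tool_pos: [495.2, 335.2, 263.6]
ee_rot: [-179.9, 0.2, 73.6]
force: [0.0, -0.7, 0.4]
opening: 85.4
grip_force: 0.0
```

Run:
```python
from h import *
w=snap('wrist'); save(w,'w10.png'); print(tool()[:3,3]); P=cloud(w); np.savez('/tmp/w10',P=P,px=w['pixels'])
hsv=cv2.cvtColor(w['pixels'],cv2.COLOR_RGB2HSV)
m=(P[...,2]>17)&(P[...,2]<27)&(np.hypot(P[...,0]-472,P[...,1]-401)<120)
l,nn,st,c=cv2.connectedComponentsWithStats(m.astype(np.uint8))
for i in range(1,l):
    if st[i,4]>300: q=P[nn==i]; print(c[i].round(),st[i,4],rect(q[:,:2]),np.median(q[:,2]),hsv[nn==i].mean(0).round())
t=snap('top'); P=cloud(t); np.savez('/tmp/t10',P=P,px=t['pixels'])
save(t,'t10.png')
```

```text
[495.29757712 334.94505471 263.98747949]
[321.  90.] 3480 (array([515.4, 395.8]), array([160. ,  24.8]), 80.9) 22.380544840734046 [ 15. 129. 175.]
[244. 101.] 3513 (array([432.1, 409.5]), array([160.2,  25.5]), 80.9) 22.284769598821015 [ 15. 129. 173.]
```

View pics/t10.png

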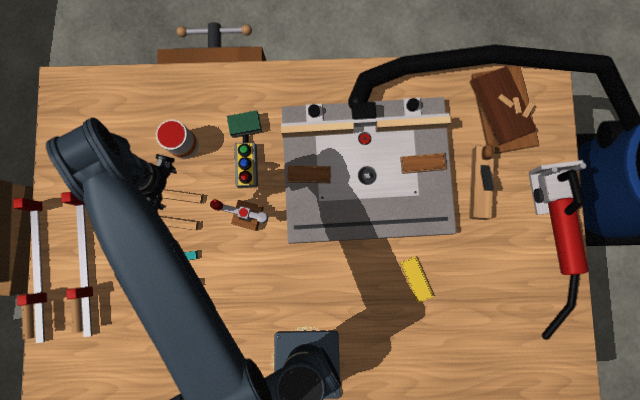

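Crank is back in its block, seated at the same heights as at the start. The top view shows two brown fronts, at (309,174) and (423,163), and no others. Going to the near one.

>>> servo_tool:
  motion:
    - [[-0.88,0.45,0],[0,0,0],0]
    - [[-0.88,0.45,0],[0,0,0],0]
    - [[-0.88,0.45,0],[0,0,0],0]
    - [[-0.88,0.45,0.2],[0,0,0],0]
    - [[-0.88,0.45,0.2],[0,0,0],0]
    - [[-0.88,0.45,0.2],[0,0,0],0]
    - [[-0.88,0.45,0.2],[0,0,0],0]
    - [[-0.88,0.45,0.2],[0,0,0],0]
    - [[-0.88,0.45,0.2],[0,0,0],0]
    - [[-0.88,0.45,0.2],[0,0,0],0]
    - [[-0.88,0.45,0.2],[0,0,0],0]
    - [[-0.88,0.45,0.2],[0,0,0],0]

```text
t: 33.77
tool_pos: [561.1, -15.9, 211.0]
ee_rot: [-180.0, 0.0, 73.5]
force: [1.0, 0.9, 1.1]
opening: 85.9
grip_force: 0.0
```

>>> servo_tool:
  motion:
    - [[0,0,0],[0,0,-0.95],0]
    - [[0,0,0],[0,0,-0.95],0]
    - [[0,0,0],[0,0,-0.95],0]
    - [[0,0,0],[0,0,0],0]
    - [[0,0,0],[0,0,0],0]

```text
t: 34.18
tool_pos: [561.3, -14.3, 211.3]
ee_rot: [-180.0, 0.0, 89.7]
force: [-0.1, 0.2, 0.9]
opening: 85.5
grip_force: 0.0
```

```bash
cat >> h.py <<'E'
def board(zt,near=None,name=None):
    w,T,P,Q=hub(); P3=cloud(w)
    if name: save(w,name)
    m=(P3[...,2]>zt-9)&(P3[...,2]<zt+6)
    if near is not None: m&=np.hypot(P3[...,0]-near[0],P3[...,1]-near[1])<95
    l,nn,st,c=cv2.connectedComponentsWithStats(m.astype(np.uint8))
    print('tcp',T[:3,3].round(1),sensors.get_obs()['ee_rot'].round(1))
    for i in range(1,l):
        if st[i,4]>1000: q=P3[nn==i]; print(c[i].round(),st[i,4],rect(q[:,:2]),np.percentile(q[:,2],[50,80]).round(1),cv2.cvtColor(w['pixels'],cv2.COLOR_RGB2HSV)[nn==i].mean(0).round())
E
python3 -c "
from h import *
board(63,(562,-17),'w11.png')"
```

```text
tcp [561.5 -14.1 211.4] [-180.     0.    89.8]
[324. 204.] 7175 (array([565.8, -45.2]), array([130.7,  50. ]), 87.4) [63.  63.7] [ 14. 142. 128.]
```

View pics/w11.png

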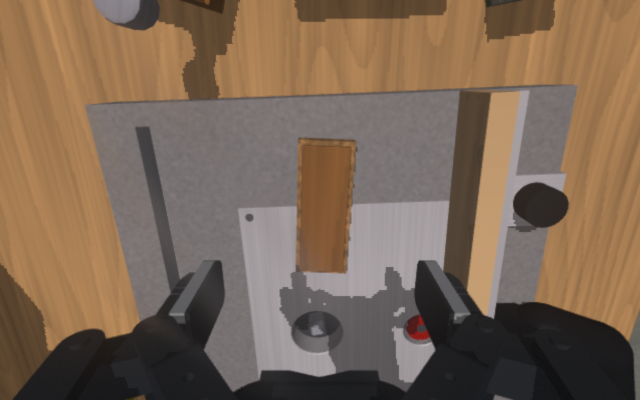

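The front has been knocked: it is now at (565.8,-45.2), 87.4°, px (324,204). Adjusting and grasping.

>>> servo_tool:
  motion:
    - [[-0.52,0.07,0],[0,0,0.42],0]
    - [[-0.52,0.07,0.6],[0,0,0],0]
    - [[0,0,0.9],[0,0,0],0]
    - [[0,0,0.9],[0,0,0],0]
    - [[0,0,0.9],[0,0,0],0]
    - [[0,0,0.9],[0,0,0],0]
    - [[0,0,0.6],[0,0,0],0]
    - [[0,0,0.4],[0,0,0],0]
    - [[0,0,0],[0,0,0],0]
    - [[0,0,0],[0,0,0],0]

```text
t: 35.07
tool_pos: [565.1, -44.8, 55.3]
ee_rot: [-179.9, -0.0, 87.5]
force: [-0.2, -0.6, -0.1]
opening: 85.6
grip_force: 0.0
```

>>> servo_tool:
  motion:
    - [[0,0,0],[0,0,0],1]
    - [[0,0,0],[0,0,0],1]
    - [[0,0,0],[0,0,0],1]
    - [[0,0,0],[0,0,0],1]
    - [[0,0,0],[0,0,0],1]
    - [[0,0,0],[0,0,0],1]
  force: 40

```text
t: 35.57
tool_pos: [567.1, -45.2, 57.6]
ee_rot: [179.8, 0.0, 87.5]
force: [0.4, -0.7, 6.4]
opening: 48.7
grip_force: 43.8
```

>>> servo_tool:
  motion:
    - [[0,0,-0.3],[0,0,0],1]
    - [[0,0,-0.7],[0,0,0],1]
    - [[0,0,-0.9],[0,0,0],1]
    - [[0,0,-0.9],[0,0,0],1]
    - [[0,0,-0.9],[0,0,0],1]
    - [[0,0,-0.9],[0,0,0],1]
    - [[0,0,-0.4],[0,0,0],1]
    - [[0,0,0],[0,0,0],1]
    - [[0,0,0],[0,0,0],1]

```text
t: 36.32
tool_pos: [565.7, -45.0, 205.3]
ee_rot: [180.0, 0.0, 87.5]
force: [-0.4, -0.0, -1.8]
opening: 48.9
grip_force: 43.1
```

Run:
```python
from h import *
w,T,P,Q=hub(); save(w,'w12.png'); print(T[:3,3],sensors.get_obs()['ee_rot'])
P3=cloud(w); q=Q[(abs(Q[:,2])<40)&(abs(Q[:,0])<110)&(abs(Q[:,1])<26)]
print(len(q), q[:,0].min(),q[:,0].max(), np.percentile(q[:,2],[5,50,95]))
```

```text
[564.87225414 -44.81177005 203.7427139 ] [-1.79861691e+02 -2.11713387e-02  8.75396386e+01]
29526 -58.68817704443507 65.30851161348758 [-17.04563785  -7.03135963  -1.80201689]
```

View pics/w12.png

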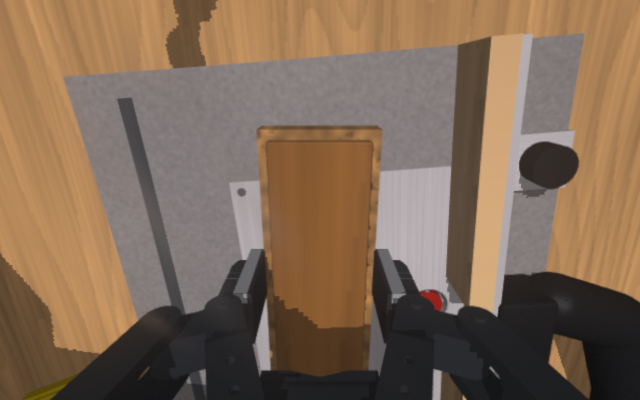

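>>> servo_tool:
  motion:
    - [[0.5,-0.15,0],[0,0,0],1]
    - [[0.9,-0.25,0],[0,0,0],1]
    - [[0.95,-0.25,0],[0,0,0],1]
    - [[0.95,-0.25,0],[0,0,0],1]
    - [[0.95,-0.25,0],[0,0,0],1]
    - [[0.95,-0.25,0],[0,0,0],1]
    - [[0.95,-0.25,0],[0,0,0],1]
    - [[0.95,-0.25,0],[0,0,0],1]
    - [[0.95,-0.25,0],[0,0,0],1]
    - [[0.95,-0.25,0],[0,0,0],1]
    - [[0.95,-0.25,0],[0,0,0],1]
    - [[0.95,-0.25,0],[0,0,0],1]

```text
t: 37.37
tool_pos: [490.7, 286.2, 202.0]
ee_rot: [-179.7, 0.1, 87.5]
force: [0.2, 1.5, -1.5]
opening: 48.8
grip_force: 43.1
```

>>> servo_tool:
  motion:
    - [[0.95,-0.25,0],[0,0,0],1]
    - [[0.95,-0.25,0],[0,0,0],1]
    - [[0.95,-0.25,0],[0,0,0],1]
    - [[0.97,-0.05,0],[0,0,0],1]
    - [[0,0,0],[0,0,-0.56],1]
    - [[0,0,0],[0,0,-1],1]
    - [[0,0,0],[0,0,-1],1]
    - [[0,0,0],[0,0,-1],1]
    - [[0,0,0],[0,0,-1],1]
    - [[0,0,0],[0,0,-1],1]
    - [[0,0,0],[0,0,-1],1]
    - [[0,0,0],[0,0,-1],1]

```text
t: 38.37
tool_pos: [472.3, 400.1, 201.7]
ee_rot: [-179.7, -0.0, 131.1]
force: [0.5, 0.1, -0.8]
opening: 48.8
grip_force: 43.1
```

>>> servo_tool:
  motion:
    - [[0,0,0],[0,0,-1],1]
    - [[0,0,0],[0,0,-1],1]
    - [[0,0,0],[0,0,-1],1]
    - [[0,0,0],[0,0,-1],1]
    - [[0,0,0],[0,0,-1],1]
    - [[0,0,0],[0,0,-1],1]
    - [[0,0,0],[0,0,-1],1]
    - [[0,0,0],[0,0,0],1]
    - [[0,0,0],[0,0,0],1]
    - [[0,0,0],[0,0,0],1]

```text
t: 39.2
tool_pos: [472.9, 400.6, 203.5]
ee_rot: [-179.9, -0.1, 170.8]
force: [0.5, 0.1, -1.4]
opening: 49.0
grip_force: 43.1
```

Run:
```python
from h import *
w,T,P,Q=hub(); save(w,'w13.png'); print(T[:3,3],sensors.get_obs()['ee_rot'],sensors.get_obs()['joint_positions'].round(), (np.array([473.75,402.7,0])-T[:3,3])@T[:3,:3]/30)
q=Q[(abs(Q[:,2]+7)<5)&(abs(Q[:,0])<110)&(abs(Q[:,1])<26)]
print(len(q), np.percentile(q[:,0],[0,99.9,100]))
```

```text
[473.08618266 400.7121382  204.06899265] [-1.79911406e+02 -9.50985615e-02  1.70864592e+02] [34. 17. 18. 91.  0. 43.] [-0.02261659  0.07945262  6.80215686]
22719 [-57.0254749   60.68230567  63.49970604]
```

>>> servo_tool:
  motion:
    - [[-0.02,0.08,0.5],[0,0,0],1]
    - [[0,0,0.9],[0,0,0],1]
    - [[0,0,0.9],[0,0,0],1]
    - [[0,0,0.9],[0,0,0],1]
    - [[0,0,0.9],[0,0,0],1]
    - [[0,0,0.8],[0,0,0],1]
    - [[0,0,0.4],[0,0,0],1]
    - [[0,0,0.1],[0,0,0],1]
    - [[0,0,0],[0,0,0],1]
    - [[0,0,0],[0,0,0],1]

```text
t: 40.08
tool_pos: [475.5, 403.9, 45.0]
ee_rot: [179.9, 0.1, 170.9]
force: [0.0, 0.9, 0.5]
opening: 48.9
grip_force: 43.1
```

>>> servo_tool:
  motion:
    - [[0,0,0.08],[0,0,0],1]
    - [[0,0,0],[0,0,0],1]
    - [[0,0,0],[0,0,0],1]

```text
t: 40.33
tool_pos: [475.4, 403.9, 42.5]
ee_rot: [179.9, 0.1, 171.0]
force: [-0.1, 0.4, -1.7]
opening: 48.9
grip_force: 43.1
```

>>> servo_tool:
  motion:
    - [[0,0,0.12],[0,0,0],1]
    - [[0,0,0.06],[0,0,0],1]
    - [[0,0,0],[0,0,0],1]
    - [[0,0,0],[0,0,0],1]

```text
t: 40.67
tool_pos: [474.3, 403.1, 35.2]
ee_rot: [-180.0, -0.0, 171.0]
force: [0.1, -0.2, -0.8]
opening: 48.9
grip_force: 43.1
```

>>> servo_tool:
  motion:
    - [[0,0,0.06],[0,0,0],1]
    - [[0,0,0],[0,0,0],1]
    - [[0,0,0],[0,0,0],1]

```text
t: 40.92
tool_pos: [474.7, 403.4, 34.7]
ee_rot: [180.0, 0.0, 171.0]
force: [-1.2, -1.3, 3.0]
opening: 49.0
grip_force: 43.6
```

>>> servo_tool:
  motion:
    - [[0,0,0],[0,0,0],0]
    - [[0,0,0],[0,0,0],0]
    - [[0,0,0],[0,0,0],0]
    - [[0,0,0],[0,0,0],0]
    - [[0,0,-0.4],[0,0,0],0]
    - [[0,0,-0.9],[0,0,0],0]
    - [[0,0,-0.9],[0,0,0],0]
    - [[0,0,-0.9],[0,0,0],0]
    - [[0,0,-0.9],[0,0,0],0]
    - [[0,0,-0.9],[0,0,0],0]
    - [[0,0,-0.5],[0,0,0],0]
    - [[0,0,0],[0,0,0],0]

```text
t: 41.92
tool_pos: [476.8, 404.8, 202.5]
ee_rot: [179.6, 0.4, 171.0]
force: [-0.4, 0.3, 0.6]
opening: 85.3
grip_force: 0.0
```

>>> servo_tool:
  motion:
    - [[0,0,0],[0,0,0],0]

```text
t: 42.0
tool_pos: [475.4, 403.9, 197.7]
ee_rot: [179.9, 0.2, 171.0]
force: [0.0, -0.5, -0.2]
opening: 85.6
grip_force: 0.0
```

Run:
```python
from h import *
board(40,(474,403),'w14.png')
s=snap('top'); P=cloud(s)
for c,n in (((586,-361),'far front'),):
    m=(P[...,2]>56)&(P[...,2]<70)&(np.hypot(P[...,0]-c[0],P[...,1]-c[1])<100)
    l,nn,st,cc=cv2.connectedComponentsWithStats(m.astype(np.uint8))
    for i in range(1,l):
        if st[i,4]>150: print(n,cc[i].round(),st[i,4],rect(P[nn==i][:,:2]))
```

```text
tcp [474.5 403.3 195.6] [180.  -0. 171.]
[318. 168.] 7478 (array([475.7, 404.2]), array([ 50.1, 129.7]), 80.9) [40.1 40.8] [ 14. 159. 127.]
far front [423. 162.] 651 (array([ 587.1, -361.9]), array([ 50.9, 129.9]), 3.4)
```

>>> servo_tool:
  motion:
    - [[0,0,0],[0,0,0.97],0]
    - [[0,0,0],[0,0,0.97],0]
    - [[0,0,0],[0,0,0.97],0]
    - [[0,0,0],[0,0,0.97],0]
    - [[0,0,0],[0,0,0.97],0]
    - [[0,0,0],[0,0,0.97],0]
    - [[0,0,0],[0,0,0.97],0]
    - [[0,0,0],[0,0,0.97],0]
    - [[0,0,0],[0,0,0.97],0]
    - [[0,0,0],[0,0,0.97],0]
    - [[0,0,0],[0,0,0.97],0]
    - [[0,0,0],[0,0,0.97],0]

```text
t: 43.1
tool_pos: [473.4, 402.5, 192.9]
ee_rot: [-179.7, 0.1, 104.0]
force: [0.3, 0.7, -0.0]
opening: 85.8
grip_force: 0.0
```

>>> servo_tool:
  motion:
    - [[0,0,0],[0,0,0.95],0]
    - [[0,0,0],[0,0,0.95],0]
    - [[-0.95,0.09,0],[0,0,0],0]
    - [[-0.95,0.09,0],[0,0,0],0]
    - [[-0.95,0.09,0],[0,0,0],0]
    - [[-0.95,0.09,0],[0,0,0],0]
    - [[-0.95,0.09,0],[0,0,0],0]
    - [[-0.95,0.09,0],[0,0,0],0]
    - [[-0.95,0.09,0],[0,0,0],0]
    - [[-0.95,0.09,0],[0,0,0],0]
    - [[-0.95,0.09,0],[0,0,0],0]
    - [[-0.95,0.09,0],[0,0,0],0]

```text
t: 44.1
tool_pos: [517.0, 118.9, 193.2]
ee_rot: [-179.7, 0.0, 93.4]
force: [0.0, 0.2, -0.4]
opening: 85.2
grip_force: 0.0
```

>>> servo_tool:
  motion:
    - [[-0.95,0.09,0],[0,0,0],0]
    - [[-0.95,0.09,0],[0,0,0],0]
    - [[-0.95,0.09,0],[0,0,0],0]
    - [[-0.95,0.09,0],[0,0,0],0]
    - [[-0.95,0.09,0],[0,0,0],0]
    - [[-0.95,0.09,0],[0,0,0],0]
    - [[-0.95,0.09,0],[0,0,0],0]
    - [[-0.95,0.09,0],[0,0,0],0]
    - [[-0.95,0.09,0],[0,0,0],0]
    - [[-0.95,0.09,0],[0,0,0],0]
    - [[-0.95,0.09,0],[0,0,0],0]
    - [[-0.95,0.09,0],[0,0,0],0]

```text
t: 45.1
tool_pos: [569.6, -219.9, 193.0]
ee_rot: [-179.8, -0.1, 93.4]
force: [0.1, -0.6, -0.0]
opening: 85.6
grip_force: 0.0
```

>>> servo_tool:
  motion:
    - [[-0.95,0.09,0],[0,0,0],0]
    - [[-0.95,0.09,0],[0,0,0],0]
    - [[-0.95,0.09,0],[0,0,0],0]
    - [[-0.95,0.09,0],[0,0,0],0]
    - [[0,0,0],[0,0,0],0]
    - [[0,0,0],[0,0,0],0]
    - [[0,0,0],[0,0,0],0]

```text
t: 45.68
tool_pos: [587.5, -331.4, 193.6]
ee_rot: [-179.8, -0.2, 93.4]
force: [-0.5, 0.8, -0.4]
opening: 85.2
grip_force: 0.0
```

```bash
python3 -c "
from h import *
board(63,(587,-362),'w15.png')"
```

```text
tcp [ 587.8 -331.   194.4] [-1.799e+02 -1.000e-01  9.340e+01]
[320. 212.] 7992 (array([ 589.9, -362.5]), array([ 50., 131.]), 3.7) [63.  63.7] [ 14. 143. 126.]
```

View pics/w15.png

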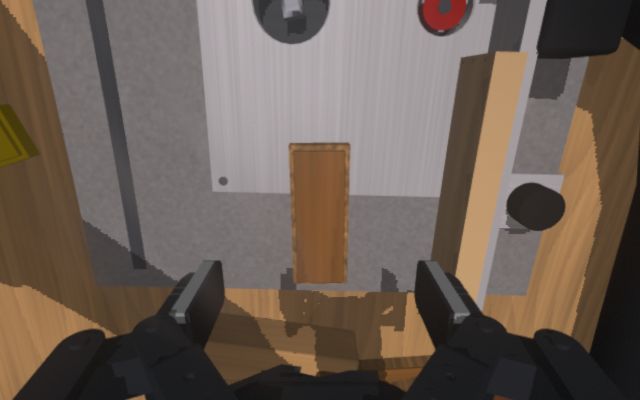

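>>> servo_tool:
  motion:
    - [[-0.52,0,0],[0,0,-0.05],0]
    - [[-0.53,0,0.4],[0,0,0],0]
    - [[0,0,0.9],[0,0,0],0]
    - [[0,0,0.9],[0,0,0],0]
    - [[0,0,0.9],[0,0,0],0]
    - [[0,0,0.9],[0,0,0],0]
    - [[0,0,0.4],[0,0,0],0]
    - [[0,0,0.25],[0,0,0],0]
    - [[0,0,0],[0,0,0],0]
    - [[0,0,0],[0,0,0],0]

```text
t: 46.57
tool_pos: [590.7, -363.8, 57.2]
ee_rot: [180.0, 0.0, 93.7]
force: [-0.1, -0.1, 0.9]
opening: 85.3
grip_force: 0.0
```

>>> servo_tool:
  motion:
    - [[0,0,0],[0,0,0],1]
    - [[0,0,0],[0,0,0],1]
    - [[0,0,0],[0,0,0],1]
    - [[0,0,0],[0,0,0],1]
    - [[0,0,0],[0,0,0],1]
    - [[0,0,0],[0,0,0],1]
  force: 40

```text
t: 47.07
tool_pos: [591.4, -364.6, 58.7]
ee_rot: [179.8, 0.2, 93.7]
force: [0.7, -0.2, 6.8]
opening: 48.8
grip_force: 43.5
```

>>> servo_tool:
  motion:
    - [[0,0,-0.3],[0,0,0],1]
    - [[0,0,-0.7],[0,0,0],1]
    - [[0,0,-0.9],[0,0,0],1]
    - [[0,0,-0.9],[0,0,0],1]
    - [[0,0,-0.9],[0,0,0],1]
    - [[0,0,-0.9],[0,0,0],1]
    - [[0,0,-0.4],[0,0,0],1]
    - [[0,0,0],[0,0,0],1]
    - [[0,0,0],[0,0,0],1]

```text
t: 47.82
tool_pos: [590.6, -363.9, 206.8]
ee_rot: [179.9, 0.0, 93.7]
force: [0.1, 0.4, -0.5]
opening: 48.7
grip_force: 42.8
```

Run:
```python
from h import *
w,T,P,Q=hub(); save(w,'w16.png'); print(T[:3,3],sensors.get_obs()['ee_rot'],sensors.get_obs()['opening'])
q=Q[(abs(Q[:,2]+7)<6)&(abs(Q[:,0])<110)&(abs(Q[:,1])<26)]
print(len(q), np.percentile(q[:,0],[0,99.9,100]))
d=(np.array([475.2,403.7,0])-T[:3,3])@T[:3,:3]/30; print(d)
```

```text
[ 589.94631851 -363.46041383  205.01398472] [-1.79919911e+02 -7.01623463e-02  9.36670661e+01] 48.61004202671326
26953 [-58.91851067  66.6583592   66.98754664]
[25.7559027 -2.1718949  6.868387 ]
```

>>> servo_tool:
  motion:
    - [[0.5,-0.05,0],[0,0,0],1]
    - [[0.9,-0.08,0],[0,0,0],1]
    - [[0.95,-0.08,0],[0,0,0],1]
    - [[0.95,-0.08,0],[0,0,0],1]
    - [[0.95,-0.08,0],[0,0,0],1]
    - [[0.95,-0.08,0],[0,0,0],1]
    - [[0.95,-0.08,0],[0,0,0],1]
    - [[0.95,-0.08,0],[0,0,0],1]
    - [[0.95,-0.08,0],[0,0,0],1]
    - [[0.95,-0.08,0],[0,0,0],1]
    - [[0.95,-0.08,0],[0,0,0],1]
    - [[0.95,-0.08,0],[0,0,0],1]

```text
t: 48.87
tool_pos: [539.5, -37.5, 203.3]
ee_rot: [-179.7, -0.1, 93.7]
force: [0.4, 0.1, -1.4]
opening: 49.4
grip_force: 42.8
```

>>> servo_tool:
  motion:
    - [[0.95,-0.08,0],[0,0,0],1]
    - [[0.95,-0.08,0],[0,0,0],1]
    - [[0.95,-0.08,0],[0,0,0],1]
    - [[0.95,-0.08,0],[0,0,0],1]
    - [[0.95,-0.08,0],[0,0,0],1]
    - [[0.95,-0.08,0],[0,0,0],1]
    - [[0.95,-0.08,0],[0,0,0],1]
    - [[0.95,-0.08,0],[0,0,0],1]
    - [[0.95,-0.08,0],[0,0,0],1]
    - [[0.95,-0.08,0],[0,0,0],1]
    - [[0.95,-0.08,0],[0,0,0],1]
    - [[0.95,-0.08,0],[0,0,0],1]

```text
t: 49.87
tool_pos: [489.0, 301.0, 203.2]
ee_rot: [-179.7, 0.1, 93.7]
force: [0.4, 0.0, -1.0]
opening: 48.6
grip_force: 42.8
```

>>> servo_tool:
  motion:
    - [[0.95,-0.08,0],[0,0,0],1]
    - [[0.95,-0.08,0],[0,0,0],1]
    - [[0.6,-0.04,0],[0,0,0],1]
    - [[0,0,0],[0,0,-0.5],1]
    - [[0,0,0],[0,0,-1],1]
    - [[0,0,0],[0,0,-1],1]
    - [[0,0,0],[0,0,-1],1]
    - [[0,0,0],[0,0,-1],1]
    - [[0,0,0],[0,0,-1],1]
    - [[0,0,0],[0,0,-1],1]
    - [[0,0,0],[0,0,-1],1]

```text
t: 50.78
tool_pos: [478.8, 373.9, 203.0]
ee_rot: [-179.7, -0.1, 136.9]
force: [-0.1, -0.3, 0.1]
opening: 48.7
grip_force: 42.8
```

>>> servo_tool:
  motion:
    - [[0,0,0],[0,0,-1],1]
    - [[0,0,0],[0,0,-1],1]
    - [[0,0,0],[0,0,-1],1]
    - [[0,0,0],[0,0,-1],1]
    - [[0,0,0],[0,0,-1],1]
    - [[0,0,0],[0,0,-1],1]
    - [[0,0,0],[0,0,0],1]
    - [[0,0,0],[0,0,0],1]
    - [[0,0,0],[0,0,0],1]

```text
t: 51.53
tool_pos: [479.4, 374.3, 204.6]
ee_rot: [-179.9, -0.1, 170.9]
force: [0.1, 0.3, -1.3]
opening: 48.8
grip_force: 42.8
```

Run:
```python
from h import *
w,T,P,Q=hub(); save(w,'w17.png'); print(T[:3,3],sensors.get_obs()['ee_rot'],sensors.get_obs()['opening'])
q=Q[(abs(Q[:,2]+7)<5)&(abs(Q[:,0])<110)&(abs(Q[:,1])<26)]
print(len(q), np.percentile(q[:,0],[0,99.9,100]))
d=(np.array([474.8,403.6,0])-T[:3,3])@T[:3,:3]/30; print(d)
b=P[(P[:,2]>30)&(P[:,2]<46)&(np.hypot(P[:,0]-475,P[:,1]-403)<95)]; print(rect(b[:,:2]),len(b))
```

```text
[479.62572078 374.44420333 205.10591377] [-1.79922137e+02 -8.97488251e-02  1.70916747e+02] 48.61193752538924
23150 [-57.76484245  62.96775543  63.13176512]
[0.30155747 0.94356915 6.83606858]
(array([424. , 412.7]), array([49.3, 24.8]), 80.8) 1583
```

>>> servo_tool:
  motion:
    - [[0.15,0.47,0],[0,0,0],1]
    - [[0.15,0.47,0],[0,0,0],1]
    - [[0,0,0.5],[0,0,0],1]
    - [[0,0,0.9],[0,0,0],1]
    - [[0,0,0.9],[0,0,0],1]
    - [[0,0,0.9],[0,0,0],1]
    - [[0,0,0.9],[0,0,0],1]
    - [[0,0,0.5],[0,0,0],1]
    - [[0,0,0.2],[0,0,0],1]
    - [[0,0,0],[0,0,0],1]
    - [[0,0,0],[0,0,0],1]
    - [[0,0,0],[0,0,0],1]

```text
t: 52.58
tool_pos: [476.8, 405.1, 64.5]
ee_rot: [179.9, 0.2, 171.0]
force: [-0.0, 0.9, -0.2]
opening: 48.9
grip_force: 42.8
```

>>> servo_tool:
  motion:
    - [[0,0,0],[0,0,0],1]

```text
t: 52.67
tool_pos: [477.0, 405.1, 64.7]
ee_rot: [179.8, 0.2, 171.0]
force: [0.2, 1.0, -1.4]
opening: 48.7
grip_force: 42.8
```

>>> servo_tool:
  motion:
    - [[0.04,-0.04,0.12],[0,0,0],1]
    - [[0,0,0.1],[0,0,0],1]
    - [[0,0,0],[0,0,0],1]
    - [[0,0,0],[0,0,0],1]
    - [[0,0,0],[0,0,0],1]

```text
t: 53.08
tool_pos: [474.2, 402.9, 55.6]
ee_rot: [-180.0, -0.0, 171.0]
force: [-0.6, 0.5, -0.7]
opening: 48.7
grip_force: 42.8
```

>>> servo_tool:
  motion:
    - [[0,0,0.06],[0,0,0],1]
    - [[0,0,0.04],[0,0,0],1]
    - [[0,0,0],[0,0,0],1]
    - [[0,0,0],[0,0,0],1]

```text
t: 53.42
tool_pos: [474.5, 403.2, 53.7]
ee_rot: [180.0, 0.0, 171.0]
force: [-0.3, -1.9, 4.4]
opening: 48.9
grip_force: 43.3
```

Contact, at the same TCP as the first board. Release, rise and inspect.

>>> servo_tool:
  motion:
    - [[0,0,0],[0,0,0],0]
    - [[0,0,0],[0,0,0],0]
    - [[0,0,0],[0,0,0],0]
    - [[0,0,0],[0,0,0],0]
    - [[0,0,-0.4],[0,0,0],0]
    - [[0,0,-0.9],[0,0,0],0]
    - [[0,0,-0.9],[0,0,0],0]
    - [[0,0,-0.9],[0,0,0],0]
    - [[0,0,-0.9],[0,0,0],0]
    - [[0,0,-0.9],[0,0,0],0]
    - [[0,0,-0.5],[0,0,0],0]
    - [[0,0,0],[0,0,0],0]

```text
t: 54.42
tool_pos: [476.3, 404.4, 221.3]
ee_rot: [179.6, 0.4, 171.0]
force: [-0.4, -0.4, 1.2]
opening: 85.5
grip_force: 0.0
```

>>> servo_tool:
  motion:
    - [[0,0,0],[0,0,0],0]
    - [[0,0,0],[0,0,0],0]

```text
t: 54.58
tool_pos: [473.9, 402.8, 213.6]
ee_rot: [-179.9, -0.1, 171.0]
force: [-0.1, -0.4, -1.0]
opening: 85.5
grip_force: 0.0
```

Run:
```python
from h import *
board(58,(474,403),'w18.png'); 
s=snap('side');t=snap('top'); save(s,'s18.png')
a=np.vstack([cv2.imread('pics/w18.png'),cv2.imread('pics/s18.png')]) ; a=np.vstack([a[:400],a[400:]]); cv2.imwrite('pics/c18.png',cv2.resize(a,None,fx=.75,fy=.75))
for n,S in(('top',t),('side',s)):
    P=cloud(S)
    for k in('tin','cartons','plane','front1_c','crank_foot'):
        for r in finder.outline_of(n,k)[:2]:
            q=P[r['mask']];q=q[~np.isnan(q[:,0])]; top=q[q[:,2]>np.percentile(q[:,2],90)-6]; print(n,k,round(r['p'],2),np.round(r['rect']),rect(top[:,:2]))
```

```text
tcp [473.5 402.5 212.7] [-1.799e+02 -1.000e-01  1.710e+02]
[320. 168.] 7626 (array([473.2, 404.4]), array([ 50.1, 130.2]), 81.1) [58.1 58.8] [ 14. 159. 129.]
top tin 0.7 [153. 119.  46.  39.] (array([675.5, 373.5]), array([87.2, 86.9]), 69.0)
top tin 0.16 [156. 182.  25.  48.] (array([466.2, 376.6]), array([ 97.5, 126.2]), 80.2)
top cartons 0.96 [227. 112.  36.  27.] (array([730.7, 178.8]), array([59.6, 94. ]), 10.0)
top plane 0.69 [471. 146.  23.  69.] (array([ 560.5, -545.1]), array([ 28.8, 135.8]), 84.5)
top plane 0.5 [157. 186.  23.  46.] (array([466.2, 375.6]), array([ 95.7, 126. ]), 80.9)
top front1_c 0.59 [143. 187.  60.  42.] (array([472.2, 399.8]), array([160.2, 107.3]), 80.2)
top crank_foot 0.75 [206. 200.  60.  24.] (array([466.1, 242.2]), array([25.3, 23.9]), 55.1)
side tin 0.93 [204. 281.  47.  62.] (array([676.4, 377.1]), array([87.1, 87.4]), 83.2)
side tin 0.45 [221. 136. 138. 116.] (array([613.8, -10.2]), array([235.1, 876.3]), 26.5)
side cartons 0.82 [220. 249.  22.  33.] (array([719.2, 231.8]), array([ 57.5, 206.3]), 11.8)
side cartons 0.42 [308. 258.  33.  32.] (array([442.3, 193.2]), array([128.5,  65.5]), 44.2)
side plane 0.36 [221. 140. 135. 107.] (array([668. , -14.6]), array([123.3, 865.9]), 12.2)
side front1_c 0.73 [206. 282.  46.  60.] (array([676.4, 377.1]), array([87.1, 87.4]), 83.2)
side crank_foot 0.75 [309. 235.  30.  44.] (array([457.1, 296.9]), array([ 13.1, 125.9]), 3.7)
```

View pics/c18.png

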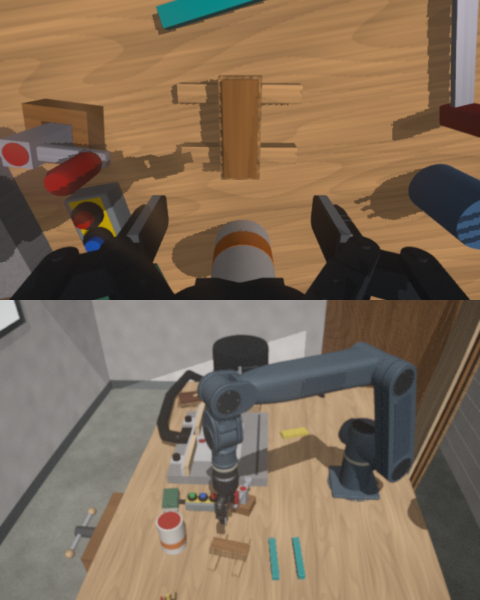

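The pile sits square across the wooden bearers, px (240,128). The two boards' centres are about 2.5 mm apart and within 2 mm of the bearers' middle. Bystanders haven't moved and the crank is seated. Handing in.

```bash
python3 -c "
from rig import order
print(order.hand_in())"
```

```text
the job is handed in; nothing more can be done
None
```

I handed the job in at about 55 s of the 210 s allowed; `hand_in` returned no verdict. I pressed red then blue, wound the cutter to about 2.9 mm below the table and put the crank back in its holder. Both fronts present are piled on the wooden bearers.

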